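# Check-weigh fastener cartons and load the indexing carousel

### The job

Draw the spring index pin on the carousel's crank and turn the wheel until the pin drops into the first hole. Feel the weight of every carton on the left of the bench: set the short-packed (light) ones inside the black tote, and load the full ones one by one into the bay at the loading window, each time drawing the pin, turning the wheel on anticlockwise and letting the pin drop home in the next hole. Finish with the full cartons in neighbouring bays from the first on, the last one turned just under the cover, the pin home and the bay at the window empty, leaving the stock box, spanner and bolt alone.

Things in the scene. Friction and masses are not known exactly. Their poses are not given: they have to be found in the camera images.
- carousel: Fixed frame of an indexing carousel: grey base plate and clear plastic cover, both 400 mm square, on four posts; stands shifted and turned a little. Origin: centre of the underside on the bench; x points away from the loading window, z up. Cover top 97 mm above the bench. The window is a notch 128 mm wide, 95 mm deep in the middle of the cover's front edge. Cartons can be put in only there.
- wheel (a joint): Angle (rad) of the wheel under the cover, anticlockwise from above, -0.45 to 3.26; holes at 0 (first), 0.785, 1.571, 2.356, 3.142. Starts at -0.35 to -0.2, short of the first hole. A steel crank arm above the cover (top 122 mm above the bench) is fixed to it; at value t the crank points t - 90 degrees from the carousel's x axis. Friction about 0.12 N m.
- index_pin (a joint): How far the spring pin at the crank's end is drawn up (m), 0 to 0.020. 0 = home in a hole, wheel locked; about 0.0075 = riding on the ring between holes. Spring 5 N down at 0, 7.5 N at 0.012. Its tip is a ball of 5 mm radius: it drops in and centres itself if let go within about 4 mm of a hole's middle.
- pin_knob (a point): Centre of the black knob on top of the index pin, an upright cylinder 24 mm across and 34 mm high, 75 mm from the carousel's centre; with the pin dropped this point is 146 mm above the bench. The knob does not turn relative to the crank, so a hand holding it turns along with the crank as it goes round.
- hub (a point): Point on the wheel's vertical axis, 146 mm above the bench; fixed, axes as the carousel's. Round it, on the cover, lies the index ring: aluminium bars 8 mm high (top 105 mm) with five gaps, the 'holes', 12 mm wide, 75 mm from the axis, 45 degrees apart.
- load_window (a point): Centre of a carton standing in the bay at the loading window: 140 mm in front of the wheel's axis, 53 mm above the bench; fixed, axes as the carousel's (x = radially inwards).
- first_covered (a point): Where that carton's centre goes when the wheel is turned on by one hole, just under the cover; fixed to the carousel. The wheel is a grey tray 360 mm across with eight bays between fins 15 mm high; a bay is 76 mm from hub drum to rim wall and at its narrow end 86 mm wide; its floor is 28 mm above the bench.
- tote: Open black plastic tote, fixed; outside 200 (x) x 150 (y) x 70 mm high, walls and floor 5 mm. Origin: centre of its underside on the bench.
- stock_box: Bystander: open cardboard box of loose bolts, 170 x 130 x 90 mm plus flaps; origin at the centre of its underside.
- spanner: Bystander: steel spanner 170 mm long lying on the bench.
- bolt: Bystander: steel hex bolt 75 mm long lying on the bench.
- bay_0 (a point): Centre of a carton standing in bay 0 of the wheel, which is at the loading window when the pin is in the first hole; turns with the wheel.
- bay_1 (a point): Centre of a carton standing in bay 1 of the wheel, which is at the loading window when the pin is in the second hole; turns with the wheel.
- bay_2 (a point): Centre of a carton standing in bay 2 of the wheel, which is at the loading window when the pin is in the third hole; turns with the wheel.
- carton_a_mid (a point): Centre of a closed cardboard carton of fasteners, 56 (x) x 40 (y) x 50 mm (z, height), standing on the bench at the left. All cartons look alike; a full one weighs about 500 g, a short-packed one about 140 g, which only lifting tells. May be absent.
- carton_b_mid (a point): Centre of a closed cardboard carton of fasteners, 56 (x) x 40 (y) x 50 mm (z, height), standing on the bench at the left. All cartons look alike; a full one weighs about 500 g, a short-packed one about 140 g, which only lifting tells. May be absent.
- carton_c_mid (a point): Centre of a closed cardboard carton of fasteners, 56 (x) x 40 (y) x 50 mm (z, height), standing on the bench at the left. All cartons look alike; a full one weighs about 500 g, a short-packed one about 140 g, which only lifting tells. May be absent.
- carton_d_mid (a point): Centre of a closed cardboard carton of fasteners, 56 (x) x 40 (y) x 50 mm (z, height), standing on the bench at the left. All cartons look alike; a full one weighs about 500 g, a short-packed one about 140 g, which only lifting tells. May be absent.
- carton_e_mid (a point): Centre of a closed cardboard carton of fasteners, 56 (x) x 40 (y) x 50 mm (z, height), standing on the bench at the left. All cartons look alike; a full one weighs about 500 g, a short-packed one about 140 g, which only lifting tells. May be absent.
Not all that is in view belongs to the job. What is shaped like the part that bears carton_a_mid but pink or red is not meant.

How it is judged:
By the outcome, as a careful person would: the job done as asked, in the order asked, and still so for the second after the job is handed in, with the robot touching nothing.
Of carton_a, carton_b, carton_c, carton_d, carton_e only 4 to 5 are there at a start; the rules pass over those that are not, and their reading is None.
At some moment in a run one of carton_a, carton_b, carton_c, carton_d, carton_e may be knocked a few centimetres aside while the robot is not near it.
Once in a run the grip may slacken for a moment while it holds something.
It also fails if it takes over 210 s, if anything falls off the work surface, if the arm or the gripper's body presses on something with over 40 N, if the wrist force passes 120 N, or if a joint passes its speed limit or range.

### The arm

A 6-joint arm with a two-finger parallel gripper is mounted at the origin on the work surface. World frame = base frame: x ahead of the robot, y to its left, z up, the work surface at z = 0. Lengths are in m, angles in rad, forces in N, time in s.
With the tool pointing down it reaches from about 0.4 to 0.925 m from the base axis. Payload 3.4 kg.
Tool frame: the origin (TCP) lies midway between the tips of the shut fingers; the grasp point (between the pads) lies 19 mm behind it; z points along the fingers, y is the line along which they close (so a half turn about z gives the same grasp; the last joint's range is limited). The gripper opens to 85 mm and grips with 20 to 120 N. Pads are 22 mm wide; open, the fingers measure 114 mm over their backs; the gripper's body (76 mm by 85 mm) begins 54 mm behind the grasp point. The pads swing forward as they close: fully open they stand 13 mm farther back than shut.
Start: joints at [-1.292, 0.307, 1.506, -0, 1.328, -0.073], TCP at [0.199, -0.54, 0.231] pointing down, gripper open.
Joint ranges: [-3.12, 3.12], [-1.05, 2.28], [0.14, 2.33], [-1.42, 4.57], [0.1, 2.73], [-2.68, 2.68]. Speed limits (rad/s): [2.57, 2.57, 3.14, 3.14, 3.14, 3.14].

### API

Orientations are given as a unit quaternion [x, y, z, w].
In Python, from rig import ctrl gives the robot as it stands.
- The arm moves only by the shell command python3 -m crank 'ROWS' [FORCE]. ROWS is JSON, a list of rows, each an object with "travel": the shift along the tool's x, y, z in m, a list of three; "rot": the turn, a rotation vector about the tool's x, y, z in rad, a list of three; "hand": the opening in per cent of the stroke, from 0 (shut) to 100 (fully open). A call has 1 to 10 rows; each row is the pose to reach, as a shift and turn from the pose commanded when the call began, along the tool's axes at that moment; what a row does not reach only later rows make up. A row lasts 1/10 s, in which the tool goes at most 50 mm and 8.59 degrees, less where a joint would pass 70% of its speed; a pose out of reach is approached as far as the arm can. A call with a gripper value outside its range is refused whole. The fingers move at their own pace and stop on an object; FORCE is the grip in N (left out, the last holds). Time passes only in rows, so rows that repeat a pose let the fingers close. It gives the time, the measured TCP pose, the force, the opening and the grip force at its end, in the units of the state.
- ctrl.observe(): the state, without advancing time (a new reading comes with each control period).
- ctrl.grab_frame(name): name is "side" or "top"; returns a dict with "frame" (420x560x3 uint8, red, green, blue), "depth" (420x560 float32, m along the optical axis (not along the pixel's ray), 0 where there is no reading), "intrinsics" (3x3 intrinsics, pixels), "dist" ([k1, k2, p1, p2, k3] as OpenCV has them; the pictures are not rectified), "xyz" and "orientation" of the camera in the world. Camera axes: x right, y up, looking along -z (the intrinsics and any distortion apply to the point x, -y, -z); pixel columns grow to the right and rows downward; lengths in m; the calibration is good to about 2 mm. A picture is of the moment at which its call begins.
- ctrl.job_done(): hands the job in; it is judged then, once.
The state is a dict: "time_s": time; "joint_pos": joint angles; "qvel": joint speeds; "effort": joint torques, N m; "position": TCP position; "orientation": TCP orientation; "contact_force": force on the tool from outside, world axes, zero at the start; "moment": the same for the moment, N m; "opening": finger opening in m; "finger_force": force on a finger pad.
Only numpy, scipy, OpenCV 4.12 (cv2) and the standard library are available. Lean on these libraries where they do the work, as an engineer would, in place of code of your own. Each camera call takes 0.05 s, during which the arm holds its last target. There are 200 camera calls.

## Working session

There is one attempt and no reset: what is moved stays moved. The work goes in short steps, Python scripts to look and compute and a shell command to move; the robot and the scene stay as the last step left them, time stands still between calls to the robot, and variables do not carry over. Pictures are saved under pics/ and viewed, at most 14 in all, crops included, and the job is handed in when it is done.

```bash
ls; mkdir -p pics; cat > h.py <<'E'
import numpy as np, cv2
from scipy.spatial.transform import Rotation as R
from rig import ctrl
def grab(n,save=None):
    f=ctrl.grab_frame(n)
    if save: cv2.imwrite(f'pics/{save}.png',f['frame'][:,:,::-1])
    return f
def ray(f,uv):
    p=cv2.undistortPoints(np.array(uv,float).reshape(-1,1,2),np.array(f['intrinsics']),np.array(f['dist']))[:,0]
    d=np.c_[p[:,0],-p[:,1],-np.ones(len(p))]
    return np.array(f['xyz']),R.from_quat(f['orientation']).apply(d)
def plane(f,uv,z):
    o,d=ray(f,uv); return o+d*((z-o[2])/d[:,2])[:,None]
def dpt(f,uv):
    o,d=ray(f,uv); uv=np.array(uv,int).reshape(-1,2); return o+d*f['depth'][uv[:,1],uv[:,0]][:,None]
def cloud(f):
    h,w=f['depth'].shape; g=np.stack(np.meshgrid(np.arange(w),np.arange(h)),-1).reshape(-1,2)
    return dpt(f,g).reshape(h,w,3)
E
python3 - <<'E'
from h import *
s=ctrl.observe()
for k,v in s.items(): print(k,np.round(v,4))
for n in('top','side'):
    f=grab(n,n+'1'); print(n,f['xyz'],f['orientation'],f['intrinsics'],f['dist'])
E
```

```text
pics
time_s 0.0
joint_pos [-1.2915  0.3075  1.5077 -0.      1.3283 -0.0735]
qvel [ 0.0014 -0.0007  0.0007 -0.0007 -0.0009 -0.0007]
effort [ 3.50000e-03 -4.57541e+01 -2.51913e+01  3.00000e-04  1.32000e-02
 -0.00000e+00]
position [ 0.1985 -0.5389  0.2304]
orientation [ 9.845e-01  1.755e-01 -1.000e-04 -1.000e-03]
contact_force [-0.2816  0.1044 -0.6985]
moment [ 0.0148 -0.0176 -0.0065]
finger_force 0.0
opening 0.0851
top [0.34522037 0.0355689  1.3115022 ] [ 0.03958406 -0.03207676 -0.70266626  0.70969311] [[469.61742614   0.         282.58207632]
 [  0.         469.61742614 215.61937706]
 [  0.           0.           1.        ]] [-0.13483735  0.          0.          0.          0.        ]
side [0.10051606 1.17461041 1.05274625] [-0.06799604  0.42720168  0.88908389 -0.14968335] [[530.27936355   0.         272.61358712]
 [  0.         530.27936355 205.7377935 ]
 [  0.           0.           1.        ]] [-0.14873709  0.          0.          0.          0.        ]
```

View pics/top1.png

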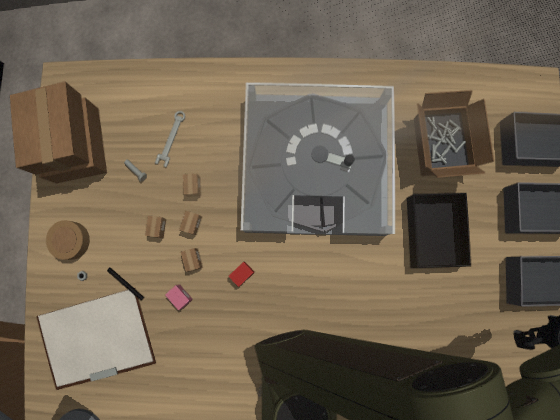

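View pics/side1.png

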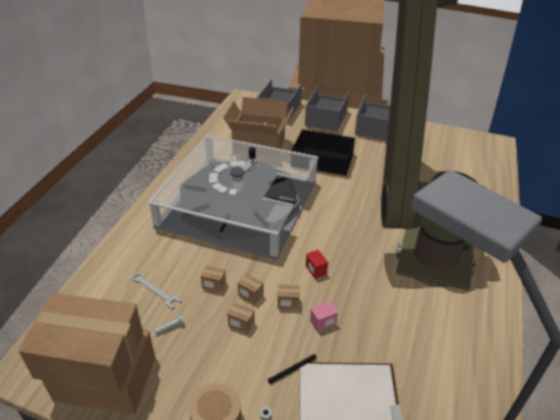

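```bash
python3 - <<'E'
from h import *
out=[]
for n in('top','side'):
    f=grab(n); P=cloud(f); fr=f['frame']
    z=P[...,2]; ok=f['depth']>0
    if n=='top':
        print('bench z',np.median(z[250:290,80:150]))
        roi=np.zeros(z.shape,bool); roi[165:315,135:260]=1
    else:
        roi=np.zeros(z.shape,bool); roi[245:340,190:345]=1
    m=(ok&roi&(z>0.035)&(z<0.07)).astype('uint8')
    k,lab,st,ce=cv2.connectedComponentsWithStats(m)
    for i in range(1,k):
        if st[i,4]<25: continue
        q=P[lab==i]; top=q[q[:,2]>0.042]
        r=cv2.minAreaRect((top[:,:2]*1000).astype('float32'))
        print(n,ce[i].round(),st[i,4],'zmax',np.percentile(q[:,2],90).round(4),'rect',np.round(r[0],1),np.round(r[1],1),round(r[2],1),fr[lab==i].mean(0).round())
# enlarged crop
f=grab('top'); c=f['frame'][160:320,130:270,::-1]; a=cv2.resize(c,None,fx=3,fy=3,interpolation=cv2.INTER_CUBIC)
c=f['frame'][70:250,230:400,::-1]; b=cv2.resize(c,None,fx=2.2,fy=2.2,interpolation=cv2.INTER_CUBIC)
H=max(a.shape[0],b.shape[0]); im=np.zeros((H,a.shape[1]+b.shape[1],3),'uint8'); im[:a.shape[0],:a.shape[1]]=a; im[:b.shape[0],a.shape[1]:]=b
cv2.imwrite('pics/crop1.png',im); print(im.shape)
P=cloud(f)
for uv in [(320,155),(348,160),(270,110),(320,95),(380,200),(317,215),(347,90),(310,131),(290,155),(439,231),(465,231)]: print(uv,P[uv[1],uv[0]].round(3))
E
```

```text
bench z 0.0009585242265580662
top [190. 183.] 330 zmax 0.0536 rect [560.3 303.5] [57.6 42. ] 3.0 [130. 107.  80.]
top [189. 222.] 312 zmax 0.0535 rect [453.8 303.5] [41.3 56. ] 74.2 [129. 103.  76.]
top [154. 226.] 315 zmax 0.0542 rect [441.8 402.6] [39.7 56.7] 82.6 [125. 100.  74.]
top [190. 259.] 338 zmax 0.0538 rect [352.2 298.6] [56.5 41.9] 16.4 [125.  99.  73.]
top [241. 274.] 327 zmax 0.0539 rect [315.3 160.7] [40.2 55.5] 45.9 [148.  52.  46.]
top [177. 297.] 338 zmax 0.054 rect [250.5 332.9] [57.7 42.8] 41.6 [166.  98. 113.]
side [274. 247.] 39 zmax 0.0517 rect [438.  153.9] [23.2 11.2] 30.3 [111. 110. 107.]
side [317. 259.] 305 zmax 0.0522 rect [315.9 159.9] [42.9 64.7] 44.6 [150.  53.  49.]
side [212. 274.] 322 zmax 0.0517 rect [558.5 305.9] [58.  46.2] 2.2 [139. 114.  87.]
side [250. 284.] 346 zmax 0.0515 rect [452.  305.6] [44.7 60.5] 74.7 [140. 115.  88.]
side [288. 292.] 345 zmax 0.0516 rect [351.3 301. ] [55.8 46.9] 16.6 [142. 117.  90.]
side [240. 313.] 384 zmax 0.0513 rect [440.5 404.5] [43.8 58.1] 82.2 [140. 115.  89.]
side [324. 312.] 388 zmax 0.052 rect [247.6 331.8] [60.7 42.7] 41.2 [173. 113. 128.]
(480, 794, 3)
(320, 155) [ 0.623 -0.046  0.128]
(348, 160) [ 0.601 -0.112  0.173]
(270, 110) [0.752 0.086 0.101]
(320, 95) [ 0.795 -0.048  0.099]
(380, 200) [ 0.512 -0.205  0.098]
(317, 215) [ 0.478 -0.045  0.027]
(347, 90) [ 0.811 -0.121  0.098]
(310, 131) [ 0.693 -0.021  0.108]
(290, 155) [0.629 0.031 0.1  ]
(439, 231) [ 0.438 -0.391  0.007]
(465, 231) [ 0.435 -0.447  0.06 ]
```

View pics/crop1.png

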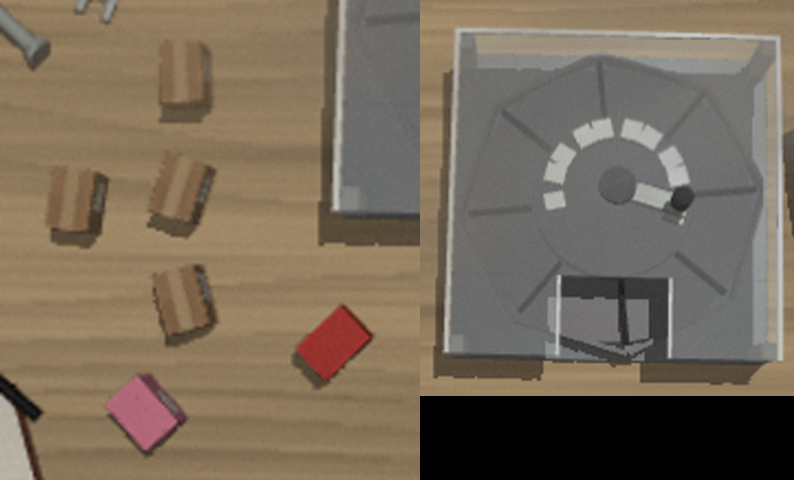

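```bash
cat > car.py <<'E'
from h import *
def knob(f):
    P=cloud(f); fr=f['frame'].astype(int); m=(P[...,2]>0.135)&(P[...,2]<0.215)&(fr.max(-1)<70)&(P[...,0]>0.4)&(P[...,0]<.8)&(abs(P[...,1]+.05)<.15)
    return P[m]
E
python3 - <<'E'
from car import *
for n in('top','side'):
    f=grab(n); P=cloud(f); z=P[...,2]; fr=f['frame'].astype(int)
    m=(z>0.088)&(z<0.106)&(P[...,0]>.38)&(P[...,0]<.9)&(abs(P[...,1]+.05)<.3)
    m=cv2.morphologyEx(m.astype('uint8'),cv2.MORPH_OPEN,np.ones((3,3)))
    k,lab,st,ce=cv2.connectedComponentsWithStats(m); i=1+st[1:,4].argmax(); q=P[lab==i]
    r=cv2.minAreaRect((q[:,:2]*1000).astype('float32')); print(n,'cover',np.round(r,2) if 0 else r,'z',np.median(q[:,2]))
    m=(z>0.03)&(z<0.09)&(P[...,0]>.3)&(P[...,0]<.6)&(P[...,1]<-.25)&(P[...,1]>-.5)&(fr.max(-1)<80)
    q=P[m]; print('tote',cv2.minAreaRect((q[:,:2]*1000).astype('float32')),np.percentile(q[:,2],[50,95]))
    q=knob(f); t=q[q[:,2]>np.percentile(q[:,2],90)-.006]
    print('knob',len(q),'z',np.percentile(q[:,2],[5,50,95]).round(4),cv2.minEnclosingCircle((t[:,:2]*1000).astype('float32')),t.mean(0))
    # hub top
    m=(z>0.115)&(z<0.135)&(P[...,0]>.56)&(P[...,0]<.72)&(P[...,1]<.02)&(P[...,1]>-.15); q=P[m]
    print('hub/crank',len(q),np.percentile(q[:,2],[5,50,95]).round(4),q.mean(0).round(4))
    # ring bars: bright
    m=(z>0.1)&(z<0.115)&(fr.min(-1)>150)&(P[...,0]>.5)&(P[...,0]<.75)&(P[...,1]<.06)&(P[...,1]>-.15); q=P[m]
    A=np.c_[2*q[:,:2],np.ones(len(q))]; s=np.linalg.lstsq(A,(q[:,:2]**2).sum(1),rcond=None)[0]
    print('ring',len(q),s[:2],np.sqrt(s[2]+s[0]**2+s[1]**2),q[:,2].mean())
E
```

```text
top cover ((627.5866088867188, -44.59234619140625), (402.98529052734375, 401.0282897949219), 89.24160766601562) z 0.09799963581033633
tote ((469.249755859375, -376.9334411621094), (261.97186279296875, 151.95156860351562), 1.6060459613800049) [0.06050075 0.07331402]
knob 81 z [0.1444 0.1695 0.1731] ((604.9896240234375, -115.74436950683594), 10.929177284240723) [ 0.60462148 -0.11547869  0.17037427]
hub/crank 425 [0.1199 0.1255 0.1312] [ 0.6209 -0.0638  0.1255]
ring 640 [ 0.61084027 -0.046451  ] 0.08713154190359859 0.10588657035300142
side cover ((627.9884643554688, -45.43074035644531), (414.9067687988281, 405.7107849121094), 89.0836181640625) z 0.09739660219128687
tote ((467.8155212402344, -376.4973449707031), (264.9927978515625, 167.52911376953125), 2.0364267826080322) [0.052869   0.07068927]
knob 61 z [0.1417 0.1588 0.1705] ((601.8162841796875, -110.46902465820312), 9.64963436126709) [ 0.60206801 -0.1099836   0.16814079]
hub/crank 227 [0.1181 0.1242 0.1303] [ 0.6175 -0.0654  0.1244]
ring 316 [ 0.63201185 -0.0452389 ] 0.07364514602515738 0.10515192372244186
```

```bash
cat > plan.py <<'E'
# python3 plan.py x y z yawY_deg ... : tool-frame shift/turn chain from the measured pose (each target from the previous one)
import sys; from h import *
s=ctrl.observe(); p=np.array(s['position']); r=R.from_quat(s['orientation']); a=np.array(sys.argv[1:],float).reshape(-1,4)
print('t',round(s['time_s'],2),'p',p.round(4),'yawY',np.degrees(np.arctan2(*r.apply([0,1,0])[[1,0]])).round(1),'j',np.round(s['joint_pos'],2),'F',np.round(s['contact_force'],2),'open',round(s['opening'],4),'ff',np.round(s['finger_force'],1))
for x,y,z,w in a:
    w=np.radians(w); Y=np.array([np.cos(w),np.sin(w),0]); Z=np.array([0,0,-1.]); t=R.from_matrix(np.c_[np.cross(Y,Z),Y,Z])
    rv=(r.inv()*t).as_rotvec(); d=r.inv().apply(np.array([x,y,z])-p)
    print('to',(x,y,z),'travel',d.round(4),'rot',rv.round(3),'rows>=',int(np.ceil(max(np.linalg.norm(d)/.05,np.linalg.norm(rv)/.1499)))); p=np.array([x,y,z]); r=t
E
python3 plan.py 0.6045 -0.115 0.22 -19 0.6045 -0.115 0.137 -19
python3 - <<'E'
from h import *
f=grab('top'); print(plane(f,[(408,195),(466,193),(470,265),(411,268)],.07).round(3), plane(f,[(294,235),(344,235),(291,195),(344,196)],.097).round(3))
E
```

```text
t 0.35 p [ 0.1986 -0.5395  0.2311] yawY -69.8 j [-1.29  0.31  1.51  0.    1.33 -0.07] F [0.68 0.7  0.05] open 0.0854 ff 0.0
to (np.float64(0.6045), np.float64(-0.115), np.float64(0.22)) travel [ 0.5275 -0.2581  0.0112] rot [-0.    -0.    -0.886] rows>= 12
to (np.float64(0.6045), np.float64(-0.115), np.float64(0.137)) travel [0.    0.    0.083] rot [0. 0. 0.] rows>= 2
[[ 0.53  -0.287  0.07 ]
 [ 0.538 -0.449  0.07 ]
 [ 0.343 -0.455  0.07 ]
 [ 0.335 -0.293  0.07 ]] [[ 0.419  0.019  0.097]
 [ 0.42  -0.111  0.097]
 [ 0.523  0.028  0.097]
 [ 0.522 -0.111  0.097]]
```

```bash
python3 -m crank '[{"travel":[0.25,-0.12,0],"rot":[0,0,-0.45],"hand":100},{"travel":[0.25,-0.12,0],"rot":[0,0,-0.45],"hand":100},{"travel":[0.25,-0.12,0],"rot":[0,0,-0.45],"hand":100},{"travel":[0.527,-0.258,0.011],"rot":[0,0,-0.886],"hand":80},{"travel":[0.527,-0.258,0.011],"rot":[0,0,-0.886],"hand":70},{"travel":[0.527,-0.258,0.011],"rot":[0,0,-0.886],"hand":70},{"travel":[0.527,-0.258,0.011],"rot":[0,0,-0.886],"hand":70},{"travel":[0.527,-0.258,0.011],"rot":[0,0,-0.886],"hand":70},{"travel":[0.527,-0.258,0.011],"rot":[0,0,-0.886],"hand":70},{"travel":[0.527,-0.258,0.011],"rot":[0,0,-0.886],"hand":70}]' 40
python3 -m crank '[{"travel":[0,0,0],"rot":[0,0,0],"hand":70},{"travel":[0,0,0],"rot":[0,0,0],"hand":70}]'
python3 plan.py 0.6045 -0.115 0.22 -19 0.6045 -0.115 0.137 -19
```

```text
time_s: 1.4
position: [0.5454, -0.1767, 0.2227]
orientation: [0.814, 0.581, 0.0, 0.0]
contact_force: [0.8, -0.8, 0.4]
opening: 0.0601
finger_force: 0.0
time_s: 1.6
position: [0.5447, -0.1772, 0.2222]
orientation: [0.813, 0.582, -0.0, -0.0]
contact_force: [-0.8, -0.5, 0.8]
opening: 0.0601
finger_force: 0.0
t 1.6 p [ 0.5447 -0.1772  0.2222] yawY -18.8 j [-0.39  0.31  1.52 -0.    1.31 -0.06] F [-0.77 -0.54  0.77] open 0.0601 ff 0.0
to (np.float64(0.6045), np.float64(-0.115), np.float64(0.22)) travel [0.0782 0.0365 0.0022] rot [-0.001  0.     0.003] rows>= 2
to (np.float64(0.6045), np.float64(-0.115), np.float64(0.137)) travel [0.    0.    0.083] rot [0. 0. 0.] rows>= 2
```

```bash
python3 -m crank '[{"travel":[0.078,0.0365,0],"rot":[0,0,0],"hand":60},{"travel":[0.078,0.0365,0],"rot":[0,0,0],"hand":60},{"travel":[0.078,0.0365,0],"rot":[0,0,0],"hand":60},{"travel":[0.078,0.0365,0.04],"rot":[0,0,0],"hand":60},{"travel":[0.078,0.0365,0.085],"rot":[0,0,0],"hand":60},{"travel":[0.078,0.0365,0.085],"rot":[0,0,0],"hand":60},{"travel":[0.078,0.0365,0.085],"rot":[0,0,0],"hand":60},{"travel":[0.078,0.0365,0.085],"rot":[0,0,0],"hand":60}]'
python3 plan.py 0.6045 -0.115 0.137 -19
python3 - <<'E'
from h import *
f=grab('side'); c=f['frame'][80:230,150:330,::-1]; a=cv2.resize(c,None,fx=2.2,fy=2.2,interpolation=cv2.INTER_CUBIC)
f=grab('top'); c=f['frame'][70:250,230:400,::-1]; b=cv2.resize(c,None,fx=2.2,fy=2.2,interpolation=cv2.INTER_CUBIC)
im=np.zeros((400,800,3),'uint8'); im[:330,:396]=a; im[:396,400:774]=b; cv2.imwrite('pics/grip1.png',im)
E
```

```text
time_s: 2.4
position: [0.6053, -0.118, 0.1398]
orientation: [0.815, 0.58, 0.001, 0.001]
contact_force: [0.4, -0.3, 0.0]
opening: 0.051
finger_force: 0.0
t 2.4 p [ 0.6053 -0.118   0.1398] yawY -19.1 j [-0.26  0.44  1.54 -0.    1.16  0.07] F [ 0.39 -0.32  0.04] open 0.051 ff 0.0
to (np.float64(0.6045), np.float64(-0.115), np.float64(0.137)) travel [ 0.0026 -0.0017  0.0028] rot [ 0.004 -0.    -0.002] rows>= 1
```

View pics/grip1.png

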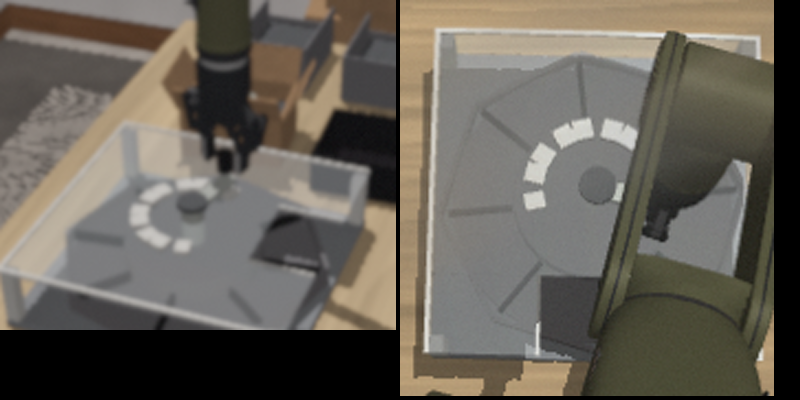

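```bash
python3 -m crank '[{"travel":[0.0025,-0.0015,0.002],"rot":[0,0,0],"hand":60},{"travel":[0.0025,-0.0015,0.002],"rot":[0,0,0],"hand":0},{"travel":[0.0025,-0.0015,0.002],"rot":[0,0,0],"hand":0},{"travel":[0.0025,-0.0015,0.002],"rot":[0,0,0],"hand":0},{"travel":[0.0025,-0.0015,0.002],"rot":[0,0,0],"hand":0},{"travel":[0.0025,-0.0015,0.002],"rot":[0,0,0],"hand":0},{"travel":[0.0025,-0.0015,0.002],"rot":[0,0,0],"hand":0}]' 60
python3 -m crank '[{"travel":[0,0,-0.003],"rot":[0,0,0],"hand":0},{"travel":[0,0,-0.006],"rot":[0,0,0],"hand":0},{"travel":[0,0,-0.006],"rot":[0,0,0],"hand":0}]'
python3 plan.py
```

```text
time_s: 3.2
position: [0.6047, -0.114, 0.1364]
orientation: [0.814, 0.581, 0.001, 0.001]
contact_force: [1.5, -1.7, 5.0]
opening: 0.0226
finger_force: 58.8
time_s: 3.5
position: [0.604, -0.1137, 0.1405]
orientation: [0.814, 0.58, 0.0, -0.0]
contact_force: [5.1, -1.0, -7.0]
opening: 0.0226
finger_force: 59.1
t 3.5 p [ 0.604  -0.1137  0.1405] yawY -19.1 j [-0.25  0.44  1.54  0.    1.16  0.08] F [ 5.05 -1.   -6.97] open 0.0226 ff 59.1
```

```bash
cat > arc.py <<'E'
# python3 arc.py turn_deg n [dz]: arc waypoints about the hub in the tool frame from the measured pose
import sys; from h import *
C=np.array([.628,-.0455]); s=ctrl.observe(); p=np.array(s['position']); r=R.from_quat(s['orientation'])
th=float(sys.argv[1]); n=int(sys.argv[2]); v=p[:2]-C; print('r',np.hypot(*v).round(4),'t_deg',np.degrees(np.arctan2(v[1],v[0])).round(2)+90.8)
for i in range(1,n+1):
    a=th*i/n; w=R.from_euler('z',a,degrees=True); d=np.r_[C+w.apply(np.r_[v,0])[:2]-p[:2],0]; print(r.inv().apply(d).round(4)[:2], 'rotz',round(-np.radians(a),3))
E
python3 arc.py 18.6 4
```

```text
r 0.0723 t_deg -18.570000000000007
[0.0002 0.0059] rotz -0.081
[0.0009 0.0117] rotz -0.162
[0.002  0.0174] rotz -0.243
[0.0037 0.0231] rotz -0.325
```

```bash
python3 -m crank '[{"travel":[0,0.006,0],"rot":[0,0,-0.081],"hand":0},{"travel":[0.001,0.012,0],"rot":[0,0,-0.162],"hand":0},{"travel":[0.002,0.0175,0],"rot":[0,0,-0.243],"hand":0},{"travel":[0.0037,0.0235,0],"rot":[0,0,-0.325],"hand":0},{"travel":[0.0037,0.0235,0],"rot":[0,0,-0.325],"hand":0},{"travel":[0.0037,0.0235,0],"rot":[0,0,-0.325],"hand":0},{"travel":[0.0037,0.0235,0],"rot":[0,0,-0.325],"hand":0}]'
python3 plan.py 0.627 -0.120 0.14 -0.8; python3 arc.py 0 1
```

```text
time_s: 4.2
position: [0.6273, -0.1173, 0.1401]
orientation: [0.71, 0.704, 0.0, -0.001]
contact_force: [5.8, 0.6, -7.7]
opening: 0.0227
finger_force: 59.5
t 4.2 p [ 0.6273 -0.1173  0.1401] yawY -0.5 j [-0.25  0.47  1.49  0.    1.19 -0.24] F [ 5.85  0.64 -7.72] open 0.0227 ff 59.5
to (np.float64(0.627), np.float64(-0.12), np.float64(0.14)) travel [-0.0027 -0.0002  0.0001] rot [-0.    -0.001  0.006] rows>= 1
r 0.0718 t_deg 0.20999999999999375
[0. 0.] rotz -0.0
```

```bash
python3 -m crank '[{"travel":[0,0,0.004],"rot":[0,0,0],"hand":0},{"travel":[0,0,0.007],"rot":[0,0,0],"hand":0},{"travel":[0,0,0.007],"rot":[0,0,0],"hand":0}]'; python3 plan.py; python3 -m crank '[{"travel":[0,0,0.002],"rot":[0,0,0],"hand":0},{"travel":[0,0,0.002],"rot":[0,0,0],"hand":60},{"travel":[0,0,0.002],"rot":[0,0,0],"hand":60},{"travel":[0,0,0.002],"rot":[0,0,0],"hand":60},{"travel":[0,0,-0.05],"rot":[0,0,0],"hand":100},{"travel":[0,0,-0.1],"rot":[0,0,0],"hand":100}]'
python3 plan.py 0.560 0.303 0.2 91; python3 - <<'E'
from car import *
for n in('top','side'):
    q=knob(grab(n)); t=q[q[:,2]>np.percentile(q[:,2],90)-.006] if len(q) else q; print(n,len(q), q.mean(0) if len(q) else '', np.percentile(q[:,2],[50,95]) if len(q) else '',t.mean(0))
E
```

```text
time_s: 4.5
position: [0.627, -0.1173, 0.1332]
orientation: [0.71, 0.704, 0.0, -0.001]
contact_force: [4.4, 1.0, -5.9]
opening: 0.0225
finger_force: 59.6
t 4.5 p [ 0.627  -0.1173  0.1332] yawY -0.5 j [-0.25  0.47  1.5   0.    1.17 -0.24] F [ 4.35  0.98 -5.92] open 0.0225 ff 59.6
time_s: 5.1
position: [0.6249, -0.1175, 0.2317]
orientation: [0.71, 0.705, -0.002, -0.003]
contact_force: [1.3, -0.1, 0.6]
opening: 0.0781
finger_force: 0.0
t 5.1 p [ 0.6249 -0.1175  0.2317] yawY -0.4 j [-0.25  0.39  1.37 -0.    1.39 -0.25] F [ 1.32 -0.1   0.63] open 0.0781 ff 0.0
to (np.float64(0.56), np.float64(0.303), np.float64(0.2)) travel [ 0.42   -0.0676  0.0326] rot [-0.004 -0.006 -1.595] rows>= 11
top 45 [ 0.622335   -0.11528353  0.15687823] [0.16117836 0.16585282] [ 0.62436216 -0.11566375  0.16361207]
side 57 [ 0.6236444  -0.11144169  0.15132472] [0.14955517 0.16521496] [ 0.62407412 -0.11200668  0.16319269]
```

```bash
cat > cart.py <<'E'
from h import *
f=grab('top'); P=cloud(f); z=P[...,2]; fr=f['frame'].astype(int)
m=((f['depth']>0)&(z>.035)&(z<.07)&(P[...,1]>.17)&(P[...,0]>.2)&(P[...,0]<.68)&(P[...,1]<.5)).astype('uint8')
k,lab,st,ce=cv2.connectedComponentsWithStats(m)
for i in range(1,k):
    q=P[lab==i]; c=fr[lab==i].mean(0)
    if st[i,4]<60 or c[0]>1.5*c[1]: continue
    r=cv2.minAreaRect((q[q[:,2]>.045][:,:2]*1000).astype('float32')); a=r[2] if r[1][0]<r[1][1] else r[2]+90
    print(ce[i].round(),'xy',(np.array(r[0])/1000).round(4)+[-.0007,.001],'size',np.round(r[1],0),'short axis',round((a+45)%180-45,1),'z',np.percentile(q[:,2],90).round(3))
E
python3 -m crank '[{"travel":[0.42,-0.067,0.03],"rot":[0,0,-1.63],"hand":100},{"travel":[0.42,-0.067,0.03],"rot":[0,0,-1.63],"hand":100},{"travel":[0.42,-0.067,0.03],"rot":[0,0,-1.63],"hand":100},{"travel":[0.42,-0.067,0.03],"rot":[0,0,-1.63],"hand":100},{"travel":[0.42,-0.067,0.03],"rot":[0,0,-1.63],"hand":100},{"travel":[0.42,-0.067,0.03],"rot":[0,0,-1.63],"hand":100},{"travel":[0.42,-0.067,0.03],"rot":[0,0,-1.63],"hand":100},{"travel":[0.42,-0.067,0.03],"rot":[0,0,-1.63],"hand":100},{"travel":[0.42,-0.067,0.03],"rot":[0,0,-1.63],"hand":100},{"travel":[0.42,-0.067,0.03],"rot":[0,0,-1.63],"hand":100}]' 80 | tail -1
python3 cart.py; python3 plan.py 0.5595 0.3045 0.15 93 0.5595 0.3045 0.018 93
```

```text
finger_force: 0.0
[192. 183.] xy [0.5588 0.3049] size [55. 40.] short axis 92.2 z 0.054
t 6.25 p [0.5616 0.3047 0.202 ] yawY 86.4 j [ 0.43  0.42  1.41 -0.    1.32 -1.08] F [-0.44 -0.89  0.15] open 0.0854 ff 0.0
to (np.float64(0.5595), np.float64(0.3045), np.float64(0.15)) travel [ 0.002  -0.0003  0.052 ] rot [-0.    -0.001 -0.115] rows>= 2
to (np.float64(0.5595), np.float64(0.3045), np.float64(0.018)) travel [0.    0.    0.132] rot [0. 0. 0.] rows>= 3
```

```bash
python3 -m crank '[{"travel":[0.002,0,0.05],"rot":[0,0,-0.115],"hand":100},{"travel":[0.002,0,0.1],"rot":[0,0,-0.115],"hand":100},{"travel":[0.002,0,0.15],"rot":[0,0,-0.115],"hand":100},{"travel":[0.002,0,0.184],"rot":[0,0,-0.115],"hand":100},{"travel":[0.002,0,0.184],"rot":[0,0,-0.115],"hand":100},{"travel":[0.002,0,0.184],"rot":[0,0,-0.115],"hand":0},{"travel":[0.002,0,0.184],"rot":[0,0,-0.115],"hand":0},{"travel":[0.002,0,0.184],"rot":[0,0,-0.115],"hand":0},{"travel":[0.002,0,0.184],"rot":[0,0,-0.115],"hand":0}]' 80
python3 plan.py
python3 -m crank '[{"travel":[0,0,-0.03],"rot":[0,0,0],"hand":0},{"travel":[0,0,-0.07],"rot":[0,0,0],"hand":0},{"travel":[0,0,-0.09],"rot":[0,0,0],"hand":0},{"travel":[0,0,-0.09],"rot":[0,0,0],"hand":0},{"travel":[0,0,-0.09],"rot":[0,0,0],"hand":0},{"travel":[0,0,-0.09],"rot":[0,0,0],"hand":0}]' 
python3 -m crank '[{"travel":[0,0,0],"rot":[0,0,0],"hand":0}]' |sed -n 4p
python3 plan.py 0.488 -0.0435 0.15 89.2 
```

```text
time_s: 7.15
position: [0.5633, 0.3041, 0.0217]
orientation: [-0.018, 1.0, 0.001, 0.003]
contact_force: [0.5, 1.0, 5.5]
opening: 0.0392
finger_force: 82.4
t 7.15 p [0.5633 0.3041 0.0217] yawY 92.1 j [ 0.43  0.6   1.6   0.    0.93 -1.18] F [0.52 0.96 5.55] open 0.0392 ff 82.4
time_s: 7.75
position: [0.5592, 0.302, 0.1067]
orientation: [-0.019, 1.0, -0.001, -0.002]
contact_force: [-0.3, -1.0, -5.2]
opening: 0.0388
finger_force: 82.6
contact_force: [-0.0, 0.2, -6.0]
t 7.85 p [0.5594 0.3021 0.1064] yawY 92.1 j [ 0.43  0.5   1.53 -0.    1.12 -1.18] F [-0.04  0.19 -6.  ] open 0.0387 ff 82.6
to (np.float64(0.488), np.float64(-0.0435), np.float64(0.15)) travel [ 0.0844 -0.3427 -0.0427] rot [-0.002 -0.004  0.051] rows>= 8
```

```bash
python3 -m crank '[{"travel":[0,0,-0.05],"rot":[0,0,0],"hand":0},{"travel":[0.082,-0.343,-0.05],"rot":[0,0,0.051],"hand":0},{"travel":[0.082,-0.343,-0.05],"rot":[0,0,0.051],"hand":0},{"travel":[0.082,-0.343,-0.05],"rot":[0,0,0.051],"hand":0},{"travel":[0.082,-0.343,-0.05],"rot":[0,0,0.051],"hand":0},{"travel":[0.082,-0.343,-0.05],"rot":[0,0,0.051],"hand":0},{"travel":[0.082,-0.343,-0.05],"rot":[0,0,0.051],"hand":0},{"travel":[0.082,-0.343,-0.05],"rot":[0,0,0.051],"hand":0},{"travel":[0.082,-0.343,-0.05],"rot":[0,0,0.051],"hand":0},{"travel":[0.082,-0.343,-0.05],"rot":[0,0,0.051],"hand":0}]'
python3 -m crank '[{"travel":[0,0,0],"rot":[0,0,0],"hand":0},{"travel":[0,0,0],"rot":[0,0,0],"hand":0}]' |tail -2
python3 plan.py 0.49 -0.0435 0.15 89.2; python3 cart.py
python3 - <<'E'
from h import *
f=grab('side'); c=f['frame'][100:250,150:350,::-1]; a=cv2.resize(c,None,fx=4,fy=4,interpolation=cv2.INTER_CUBIC); cv2.imwrite('pics/win1.png',a)
E
```

```text
time_s: 8.85
position: [0.4908, -0.0444, 0.1576]
orientation: [0.009, 1.0, 0.0, -0.001]
contact_force: [0.6, -0.5, -5.2]
opening: 0.0386
finger_force: 83.6
opening: 0.0388
finger_force: 83.6
t 9.05 p [ 0.4918 -0.0418  0.1581] yawY 89.3 j [-0.17  0.27  1.78  0.    1.1  -1.73] F [ 0.12  0.04 -4.26] open 0.0388 ff 83.6
to (np.float64(0.49), np.float64(-0.0435), np.float64(0.15)) travel [ 0.0017 -0.0018  0.0081] rot [ 0.001 -0.001  0.002] rows>= 1
[189. 222.] xy [0.4533 0.3047] size [41. 56.] short axis 74.2 z 0.054
[154. 226.] xy [0.4412 0.4042] size [40. 57.] short axis 83.1 z 0.054
[190. 259.] xy [0.3515 0.299 ] size [56. 41.] short axis 107.1 z 0.054
```

View pics/win1.png

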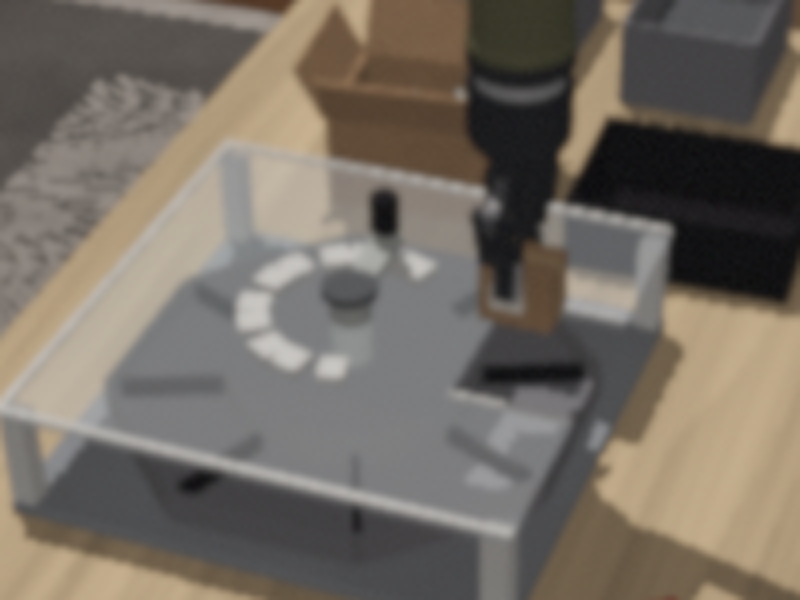

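```bash
python3 - <<'E'
from h import *
f=grab('side'); print(plane(f,[(271,193),(295,192)],.043).round(3)); print(plane(f,[(265,197),(297,205)],.028).round(3)); P=cloud(f); print(P[180:215:3,282].round(3))
E
```

```text
[[ 0.527 -0.077  0.043]
 [ 0.458 -0.107  0.043]]
[[ 0.545 -0.07   0.028]
 [ 0.438 -0.065  0.028]]
[[ 0.475 -0.023  0.143]
 [ 0.517 -0.157  0.029]
 [ 0.512 -0.143  0.028]
 [ 0.508 -0.13   0.026]
 [ 0.497 -0.096  0.041]
 [ 0.496 -0.093  0.032]
 [ 0.493 -0.083  0.028]
 [ 0.488 -0.067  0.029]
 [ 0.456  0.034  0.101]
 [ 0.453  0.043  0.098]
 [ 0.451  0.049  0.092]
 [ 0.442  0.076  0.105]]
```

```bash
python3 -m crank '[{"travel":[0.001,-0.002,0.04],"rot":[0,0,0],"hand":0},{"travel":[0.001,-0.002,0.07],"rot":[0,0,0],"hand":0},{"travel":[0.001,-0.002,0.095],"rot":[0,0,0],"hand":0},{"travel":[0.001,-0.002,0.105],"rot":[0,0,0],"hand":0},{"travel":[0.001,-0.002,0.107],"rot":[0,0,0],"hand":0},{"travel":[0.001,-0.002,0.107],"rot":[0,0,0],"hand":0}]'
python3 plan.py
python3 -m crank '[{"travel":[0,0,0.001],"rot":[0,0,0],"hand":65},{"travel":[0,0,0.001],"rot":[0,0,0],"hand":65},{"travel":[0,0,0.001],"rot":[0,0,0],"hand":65},{"travel":[0,0,-0.04],"rot":[0,0,0],"hand":65},{"travel":[0,0,-0.09],"rot":[0,0,0],"hand":65},{"travel":[0,0,-0.14],"rot":[0,0,0],"hand":65},{"travel":[0,0,-0.14],"rot":[0,0,0],"hand":65}]'
python3 plan.py 0.627 -0.12 0.21 -0.8
python3 - <<'E'
from h import *
f=grab('side'); P=cloud(f); m=(abs(P[...,0]-.488)<.06)&(abs(P[...,1]+.0435)<.06)&(P[...,2]>.06)&(P[...,2]<.095); q=P[m]; print(len(q),cv2.minAreaRect((q[:,:2]*1000).astype('float32')) if len(q) else'',np.percentile(q[:,2],[50,95]))
E
```

```text
time_s: 9.8
position: [0.4915, -0.0448, 0.0519]
orientation: [0.007, 1.0, -0.0, 0.0]
contact_force: [-0.5, -0.6, -3.8]
opening: 0.0388
finger_force: 83.4
t 9.8 p [ 0.4915 -0.0448  0.0519] yawY 89.2 j [-0.18  0.41  1.9   0.    0.83 -1.73] F [-0.5  -0.56 -3.82] open 0.0388 ff 83.4
time_s: 10.5
position: [0.4961, -0.046, 0.1994]
orientation: [0.007, 1.0, -0.001, 0.008]
contact_force: [0.1, 0.2, 0.6]
opening: 0.0552
finger_force: 0.0
t 10.5 p [ 0.4961 -0.046   0.1994] yawY 89.2 j [-0.18  0.22  1.72  0.    1.18 -1.73] F [0.07 0.22 0.62] open 0.0552 ff 0.0
to (np.float64(0.627), np.float64(-0.12), np.float64(0.21)) travel [-0.1321 -0.0722 -0.0083] rot [0.011 0.015 1.571] rows>= 11
298 ((502.1590576171875, -42.03642272949219), (90.4402847290039, 113.99638366699219), 0.8623989820480347) [0.07761901 0.0942996 ]
```

```bash
python3 -m crank '[{"travel":[0,0,-0.01],"rot":[0,0,0.15],"hand":60},{"travel":[-0.132,-0.072,-0.01],"rot":[0,0,1.571],"hand":60},{"travel":[-0.132,-0.072,-0.01],"rot":[0,0,1.571],"hand":60},{"travel":[-0.132,-0.072,-0.01],"rot":[0,0,1.571],"hand":60},{"travel":[-0.132,-0.072,-0.01],"rot":[0,0,1.571],"hand":60},{"travel":[-0.132,-0.072,-0.01],"rot":[0,0,1.571],"hand":60},{"travel":[-0.132,-0.072,-0.01],"rot":[0,0,1.571],"hand":60},{"travel":[-0.132,-0.072,-0.01],"rot":[0,0,1.571],"hand":60},{"travel":[-0.132,-0.072,-0.01],"rot":[0,0,1.571],"hand":60},{"travel":[-0.132,-0.072,-0.01],"rot":[0,0,1.571],"hand":60}]' 60 |tail -1
python3 -m crank '[{"travel":[0,0,0],"rot":[0,0,0.12],"hand":60},{"travel":[0,0,0],"rot":[0,0,0.12],"hand":60}]' |tail -1
python3 plan.py 0.6265 -0.118 0.13 -0.8
python3 - <<'E'
from h import *
f=grab('top'); P=cloud(f); m=(abs(P[...,0]-.488)<.06)&(abs(P[...,1]+.0435)<.06)&(P[...,2]>.06)&(P[...,2]<.088); q=P[m]; print(len(q),cv2.minAreaRect((q[:,:2]*1000).astype('float32')) if len(q) else'')
E
```

```text
finger_force: 0.0
finger_force: 0.0
t 11.75 p [ 0.6207 -0.1187  0.2002] yawY -3.6 j [-0.26  0.41  1.42 -0.    1.31 -0.19] F [-0.6  -0.21  0.32] open 0.051 ff 0.0
to (np.float64(0.6265), np.float64(-0.118), np.float64(0.13)) travel [0.001  0.0059 0.0702] rot [-0.002 -0.001 -0.049] rows>= 2
171 ((488.19842529296875, -38.55076599121094), (57.16767120361328, 26.379106521606445), 0.8975997567176819)
```

```bash
python3 -m crank '[{"travel":[0.001,0.006,0],"rot":[0,0,-0.049],"hand":60},{"travel":[0.001,0.006,0],"rot":[0,0,-0.049],"hand":60},{"travel":[0.001,0.006,0.04],"rot":[0,0,-0.049],"hand":60},{"travel":[0.001,0.006,0.07],"rot":[0,0,-0.049],"hand":60},{"travel":[0.001,0.006,0.07],"rot":[0,0,-0.049],"hand":60},{"travel":[0.001,0.006,0.07],"rot":[0,0,-0.049],"hand":0},{"travel":[0.001,0.006,0.07],"rot":[0,0,-0.049],"hand":0},{"travel":[0.001,0.006,0.07],"rot":[0,0,-0.049],"hand":0},{"travel":[0.001,0.006,0.07],"rot":[0,0,-0.049],"hand":0}]' 60
python3 plan.py
python3 -m crank '[{"travel":[0,0,-0.005],"rot":[0,0,0],"hand":0},{"travel":[0,0,-0.01],"rot":[0,0,0],"hand":0},{"travel":[0,0,-0.014],"rot":[0,0,0],"hand":0},{"travel":[0,0,-0.014],"rot":[0,0,0],"hand":0}]'
python3 arc.py 45 9
```

```text
time_s: 12.7
position: [0.6269, -0.1185, 0.1332]
orientation: [0.712, 0.702, -0.0, 0.0]
contact_force: [-5.0, -0.7, 4.3]
opening: 0.0224
finger_force: 59.5
t 12.7 p [ 0.6269 -0.1185  0.1332] yawY -0.8 j [-0.25  0.47  1.5  -0.    1.17 -0.24] F [-5.02 -0.75  4.32] open 0.0224 ff 59.5
time_s: 13.1
position: [0.6272, -0.1184, 0.1455]
orientation: [0.712, 0.702, -0.0, -0.0]
contact_force: [-3.5, -2.4, -7.4]
opening: 0.0222
finger_force: 59.1
r 0.0729 t_deg 0.20000000000000284
[0.0003 0.0064] rotz -0.087
[0.0011 0.0127] rotz -0.175
[0.0025 0.0189] rotz -0.262
[0.0045 0.0249] rotz -0.349
[0.0069 0.0308] rotz -0.436
[0.0099 0.0364] rotz -0.524
[0.0133 0.0418] rotz -0.611
[0.0172 0.0468] rotz -0.698
[0.0215 0.0515] rotz -0.785
```

```bash
python3 -m crank '[{"travel":[0.0003,0.0064,0],"rot":[0,0,-0.087],"hand":0},{"travel":[0.001,0.0128,0],"rot":[0,0,-0.175],"hand":0},{"travel":[0.0025,0.019,0],"rot":[0,0,-0.262],"hand":0},{"travel":[0.0045,0.025,0],"rot":[0,0,-0.349],"hand":0},{"travel":[0.007,0.031,0],"rot":[0,0,-0.436],"hand":0},{"travel":[0.01,0.037,0],"rot":[0,0,-0.524],"hand":0},{"travel":[0.0135,0.042,0],"rot":[0,0,-0.611],"hand":0},{"travel":[0.0172,0.0475,0],"rot":[0,0,-0.698],"hand":0},{"travel":[0.0217,0.052,0],"rot":[0,0,-0.785],"hand":0},{"travel":[0.0217,0.052,0],"rot":[0,0,-0.785],"hand":0}]'
python3 -m crank '[{"travel":[0,0,0],"rot":[0,0,0],"hand":0},{"travel":[0,0,0],"rot":[0,0,0],"hand":0},{"travel":[0,0,0],"rot":[0,0,0],"hand":0}]' | sed -n 4p
python3 arc.py 0 1; python3 plan.py
```

```text
time_s: 14.1
position: [0.68, -0.0959, 0.1445]
orientation: [0.388, 0.921, 0.0, -0.001]
contact_force: [-3.9, -0.6, -9.2]
opening: 0.0223
finger_force: 59.5
contact_force: [-2.2, 3.6, -7.3]
r 0.0724 t_deg 46.0
[0. 0.] rotz -0.0
t 14.4 p [ 0.6794 -0.0965  0.1452] yawY 44.1 j [-0.2   0.53  1.37  0.    1.25 -0.97] F [-2.23  3.63 -7.3 ] open 0.0224 ff 59.5
```

```bash
python3 -m crank '[{"travel":[0,0,0.005],"rot":[0,0,0],"hand":0},{"travel":[0,0,0.009],"rot":[0,0,0],"hand":0},{"travel":[0,0,0.012],"rot":[0,0,0],"hand":0},{"travel":[0,0,0.012],"rot":[0,0,0],"hand":0}]'; python3 -m crank '[{"travel":[0,0,0.001],"rot":[0,0,0],"hand":60},{"travel":[0,0,0.001],"rot":[0,0,0],"hand":60},{"travel":[0,0,0.001],"rot":[0,0,0],"hand":60},{"travel":[0,0,-0.05],"rot":[0,0,0],"hand":60},{"travel":[0,0,-0.09],"rot":[0,0,0],"hand":100},{"travel":[0,0,-0.09],"rot":[0,0,0],"hand":100}]'
python3 plan.py 0.453 0.305 0.22 74.2 ; python3 - <<'E'
from car import *
for n in('top','side'):
    f=grab(n); q=knob(f); t=q[q[:,2]>np.percentile(q[:,2],90)-.006]; print(n,len(q), np.percentile(q[:,2],[50,95]),t.mean(0))
    b=cv2.resize(f['frame'][70:250,230:400,::-1] if n=='top' else f['frame'][110:290,150:320,::-1],None,fx=2.3,fy=2.3,interpolation=cv2.INTER_CUBIC)
    im=b if n=='top' else np.hstack([im,b])
cv2.imwrite('pics/hole2.png',im)
E
```

```text
time_s: 14.8
position: [0.6793, -0.0967, 0.1334]
orientation: [0.39, 0.921, 0.0, -0.001]
contact_force: [-4.0, 3.3, -7.0]
opening: 0.0223
finger_force: 59.7
time_s: 15.4
position: [0.6854, -0.0987, 0.2326]
orientation: [0.389, 0.921, 0.002, 0.009]
contact_force: [0.3, -0.2, 0.5]
opening: 0.0778
finger_force: 0.0
t 15.4 p [ 0.6854 -0.0987  0.2326] yawY 44.2 j [-0.2   0.46  1.25 -0.    1.41 -0.97] F [ 0.29 -0.2   0.5 ] open 0.0778 ff 0.0
to (np.float64(0.453), np.float64(0.305), np.float64(0.22)) travel [0.4517 0.1143 0.0072] rot [ 0.006  0.017 -0.524] rows>= 10
top 3 [0.16035312 0.16186994] [ 0.66892412 -0.09406273  0.1611958 ]
side 45 [0.15232319 0.1644693 ] [ 0.67650753 -0.08930041  0.16173626]
```

View pics/hole2.png

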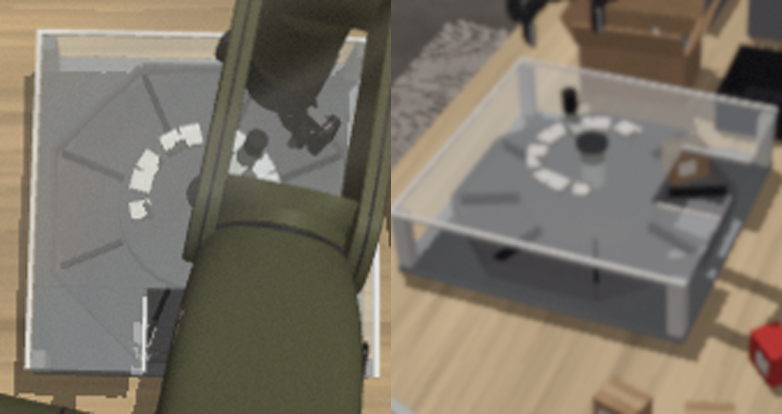

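```bash
python3 -m crank '[{"travel":[0.452,0.114,0.007],"rot":[0,0,-0.524],"hand":100},{"travel":[0.452,0.114,0.007],"rot":[0,0,-0.524],"hand":100},{"travel":[0.452,0.114,0.007],"rot":[0,0,-0.524],"hand":100},{"travel":[0.452,0.114,0.007],"rot":[0,0,-0.524],"hand":100},{"travel":[0.452,0.114,0.007],"rot":[0,0,-0.524],"hand":100},{"travel":[0.452,0.114,0.007],"rot":[0,0,-0.524],"hand":100},{"travel":[0.452,0.114,0.007],"rot":[0,0,-0.524],"hand":100},{"travel":[0.452,0.114,0.007],"rot":[0,0,-0.524],"hand":100},{"travel":[0.452,0.114,0.007],"rot":[0,0,-0.524],"hand":100},{"travel":[0.452,0.114,0.007],"rot":[0,0,-0.524],"hand":100}]' 80 |tail -1
python3 -m crank '[{"travel":[0,0,0],"rot":[0,0,0],"hand":100},{"travel":[0,0,0],"rot":[0,0,0],"hand":100}]' |tail -1
python3 cart.py; python3 plan.py 0.453 0.305 0.018 74.2 
python3 - <<'E'
from h import *
f=grab('side'); P=cloud(f)
m=((f['depth']>0)&(P[...,2]>.042)&(P[...,2]<.07)&(P[...,1]>.2)&(P[...,0]>.3)).astype('uint8')
k,lab,st,ce=cv2.connectedComponentsWithStats(m)
for i in range(1,k):
    q=P[lab==i]
    if len(q)>60: print(ce[i].round(),len(q),cv2.minAreaRect((q[:,:2]*1000).astype('float32')))
E
```

```text
finger_force: 0.0
finger_force: 0.0
[192. 214.] xy [0.4742 0.2998] size [39. 13.] short axis -17.8 z 0.054
[187. 230.] xy [0.4318 0.3096] size [40. 12.] short axis -15.8 z 0.053
[149. 233.] xy [0.4229 0.4107] size [30. 19.] short axis -10.2 z 0.053
[194. 257.] xy [0.356  0.2861] size [57. 21.] short axis 116.6 z 0.055
t 16.75 p [0.4469 0.3056 0.2157] yawY 74.2 j [ 0.52  0.27  1.6  -0.    1.27 -0.77] F [ 0.5  -0.65  0.28] open 0.0853 ff 0.0
to (np.float64(0.453), np.float64(0.305), np.float64(0.018)) travel [-0.0061  0.0014  0.1977] rot [-0.002 -0.    -0.   ] rows>= 4
[250. 283.] 299 ((452.35406494140625, 304.8575134277344), (44.02174758911133, 58.901973724365234), 72.79806518554688)
[288. 291.] 305 ((351.3898620605469, 300.8230895996094), (55.67646026611328, 44.415496826171875), 16.828716278076172)
[240. 312.] 329 ((441.0003967285156, 404.02166748046875), (41.135414123535156, 58.507537841796875), 85.09764099121094)
[105. 387.] 826 ((632.220947265625, 699.2320556640625), (253.13230895996094, 127.7418212890625), 50.246212005615234)
[214. 403.] 1617 ((403.5152587890625, 649.6348876953125), (109.47724914550781, 90.65814971923828), 21.019567489624023)
```

```bash
python3 -m crank '[{"travel":[-0.006,0.001,0.05],"rot":[0,0,0],"hand":100},{"travel":[-0.006,0.001,0.1],"rot":[0,0,0],"hand":100},{"travel":[-0.006,0.001,0.15],"rot":[0,0,0],"hand":100},{"travel":[-0.006,0.001,0.18],"rot":[0,0,0],"hand":100},{"travel":[-0.006,0.001,0.197],"rot":[0,0,0],"hand":100},{"travel":[-0.006,0.001,0.197],"rot":[0,0,0],"hand":0},{"travel":[-0.006,0.001,0.197],"rot":[0,0,0],"hand":0},{"travel":[-0.006,0.001,0.197],"rot":[0,0,0],"hand":0},{"travel":[-0.006,0.001,0.197],"rot":[0,0,0],"hand":0}]' 80
python3 plan.py
python3 -m crank '[{"travel":[0,0,-0.03],"rot":[0,0,0],"hand":0},{"travel":[0,0,-0.07],"rot":[0,0,0],"hand":0},{"travel":[0,0,-0.09],"rot":[0,0,0],"hand":0},{"travel":[0,0,-0.09],"rot":[0,0,0],"hand":0},{"travel":[0,0,-0.09],"rot":[0,0,0],"hand":0},{"travel":[0,0,-0.09],"rot":[0,0,0],"hand":0}]' 
python3 -m crank '[{"travel":[0,0,0],"rot":[0,0,0],"hand":0}]' |sed -n 4p
python3 plan.py 0.49 -0.0445 0.155 89.2 
```

```text
time_s: 17.7
position: [0.4546, 0.3062, 0.0214]
orientation: [0.138, 0.99, 0.001, 0.002]
contact_force: [-0.2, -0.8, -1.2]
opening: 0.039
finger_force: 80.5
t 17.7 p [0.4546 0.3062 0.0214] yawY 74.2 j [ 0.52  0.51  1.81 -0.    0.82 -0.78] F [-0.24 -0.8  -1.16] open 0.039 ff 80.5
time_s: 18.3
position: [0.4518, 0.3051, 0.1086]
orientation: [0.137, 0.991, -0.001, -0.001]
contact_force: [-1.4, -0.4, -1.9]
opening: 0.039
finger_force: 80.8
contact_force: [-0.6, -0.2, -0.8]
t 18.4 p [0.4518 0.3051 0.1081] yawY 74.2 j [ 0.52  0.39  1.73 -0.    1.02 -0.78] F [-0.61 -0.19 -0.81] open 0.039 ff 80.8
to (np.float64(0.49), np.float64(-0.0445), np.float64(0.155)) travel [-0.1319 -0.3261 -0.0465] rot [-0.002 -0.002 -0.262] rows>= 8
```

```bash
python3 plan.py 0.485 -0.03 0.165 83 0.485 -0.371 0.165 92 0.485 -0.371 0.029 92
```

```text
t 18.4 p [0.4518 0.3051 0.1081] yawY 74.2 j [ 0.52  0.39  1.73 -0.    1.02 -0.78] F [-0.61 -0.19 -0.81] open 0.039 ff 80.8
to (np.float64(0.485), np.float64(-0.03), np.float64(0.165)) travel [-0.1231 -0.3135 -0.0565] rot [-0.002 -0.002 -0.154] rows>= 7
to (np.float64(0.485), np.float64(-0.371), np.float64(0.165)) travel [-0.0416 -0.3385  0.    ] rot [ 0.     0.    -0.157] rows>= 7
to (np.float64(0.485), np.float64(-0.371), np.float64(0.029)) travel [0.    0.    0.136] rot [0. 0. 0.] rows>= 3
```

```bash
python3 -m crank '[{"travel":[0,0,-0.05],"rot":[0,0,0],"hand":0},{"travel":[-0.123,-0.313,-0.056],"rot":[0,0,-0.154],"hand":0},{"travel":[-0.123,-0.313,-0.056],"rot":[0,0,-0.154],"hand":0},{"travel":[-0.123,-0.313,-0.056],"rot":[0,0,-0.154],"hand":0},{"travel":[-0.123,-0.313,-0.056],"rot":[0,0,-0.154],"hand":0},{"travel":[-0.123,-0.313,-0.056],"rot":[0,0,-0.154],"hand":0},{"travel":[-0.123,-0.313,-0.056],"rot":[0,0,-0.154],"hand":0},{"travel":[-0.123,-0.313,-0.056],"rot":[0,0,-0.154],"hand":0},{"travel":[-0.123,-0.313,-0.056],"rot":[0,0,-0.154],"hand":0}]' | sed -n '4,5p'
python3 -m crank '[{"travel":[-0.042,-0.338,0],"rot":[0,0,-0.157],"hand":0},{"travel":[-0.042,-0.338,0],"rot":[0,0,-0.157],"hand":0},{"travel":[-0.042,-0.338,0],"rot":[0,0,-0.157],"hand":0},{"travel":[-0.042,-0.338,0],"rot":[0,0,-0.157],"hand":0},{"travel":[-0.042,-0.338,0],"rot":[0,0,-0.157],"hand":0},{"travel":[-0.042,-0.338,0],"rot":[0,0,-0.157],"hand":0},{"travel":[-0.042,-0.338,0],"rot":[0,0,-0.157],"hand":0},{"travel":[-0.042,-0.338,0],"rot":[0,0,-0.157],"hand":0},{"travel":[-0.042,-0.338,0],"rot":[0,0,-0.157],"hand":0}]'
python3 plan.py 0.485 -0.371 0.029 92; python3 cart.py
```

```text
contact_force: [0.2, 0.9, -1.2]
opening: 0.0388
time_s: 20.2
position: [0.4861, -0.3695, 0.1637]
orientation: [-0.017, 1.0, 0.001, -0.001]
contact_force: [-0.5, 0.9, -1.4]
opening: 0.0389
finger_force: 81.5
t 20.2 p [ 0.4861 -0.3695  0.1637] yawY 91.9 j [-0.72  0.41  1.52  0.    1.21 -2.32] F [-0.48  0.85 -1.4 ] open 0.0389 ff 81.5
to (np.float64(0.485), np.float64(-0.371), np.float64(0.029)) travel [ 0.0009 -0.0018  0.1347] rot [ 0.003 -0.002 -0.002] rows>= 3
[154. 226.] xy [0.4409 0.404 ] size [41. 56.] short axis 81.5 z 0.054
[190. 259.] xy [0.3515 0.2992] size [57. 42.] short axis 106.3 z 0.054
```

```bash
python3 -m crank '[{"travel":[0.001,-0.001,0.05],"rot":[0,0,0],"hand":0},{"travel":[0.001,-0.001,0.1],"rot":[0,0,0],"hand":0},{"travel":[0.001,-0.001,0.125],"rot":[0,0,0],"hand":0},{"travel":[0.001,-0.001,0.136],"rot":[0,0,0],"hand":0},{"travel":[0.001,-0.001,0.136],"rot":[0,0,0],"hand":0},{"travel":[0.001,-0.001,0.136],"rot":[0,0,0],"hand":65},{"travel":[0.001,-0.001,0.136],"rot":[0,0,0],"hand":65},{"travel":[0.001,-0.001,0.136],"rot":[0,0,0],"hand":65}]'
python3 -m crank '[{"travel":[0,0,-0.05],"rot":[0,0,0],"hand":65},{"travel":[0,0,-0.1],"rot":[0,0,0],"hand":65},{"travel":[0,0,-0.15],"rot":[0,0,0],"hand":100},{"travel":[0,0,-0.17],"rot":[0,0,0],"hand":100},{"travel":[0,0,-0.17],"rot":[0,0,0],"hand":100}]' | sed -n '2,4p'
python3 plan.py 0.46 0.0 0.2 87 0.441 0.404 0.2 82 0.441 0.404 0.018 82
```

```text
time_s: 21.05
position: [0.4867, -0.3711, 0.031]
orientation: [-0.018, 1.0, -0.001, 0.001]
contact_force: [-0.0, -0.2, -0.4]
opening: 0.0555
finger_force: 0.0
position: [0.488, -0.3728, 0.2053]
orientation: [-0.018, 1.0, -0.004, 0.004]
contact_force: [0.5, -0.4, -0.0]
t 21.55 p [ 0.488  -0.3728  0.2053] yawY 92.0 j [-0.72  0.37  1.47  0.    1.29 -2.33] F [ 0.47 -0.45 -0.04] open 0.0853 ff 0.0
to (np.float64(0.46), np.float64(0.0), np.float64(0.2)) travel [0.015  0.3735 0.0023] rot [-0.007  0.009  0.087] rows>= 8
to (np.float64(0.441), np.float64(0.404), np.float64(0.2)) travel [0.0401 0.4025 0.    ] rot [0.    0.    0.087] rows>= 9
to (np.float64(0.441), np.float64(0.404), np.float64(0.018)) travel [0.    0.    0.182] rot [0. 0. 0.] rows>= 4
```

```bash
python3 -m crank '[{"travel":[0.015,0.3735,0],"rot":[0,0,0.087],"hand":100},{"travel":[0.015,0.3735,0],"rot":[0,0,0.087],"hand":100},{"travel":[0.015,0.3735,0],"rot":[0,0,0.087],"hand":100},{"travel":[0.015,0.3735,0],"rot":[0,0,0.087],"hand":100},{"travel":[0.015,0.3735,0],"rot":[0,0,0.087],"hand":100},{"travel":[0.015,0.3735,0],"rot":[0,0,0.087],"hand":100},{"travel":[0.015,0.3735,0],"rot":[0,0,0.087],"hand":100},{"travel":[0.015,0.3735,0],"rot":[0,0,0.087],"hand":100},{"travel":[0.015,0.3735,0],"rot":[0,0,0.087],"hand":100}]' | tail -1
python3 -m crank '[{"travel":[0.04,0.4025,0],"rot":[0,0,0.087],"hand":100},{"travel":[0.04,0.4025,0],"rot":[0,0,0.087],"hand":100},{"travel":[0.04,0.4025,0],"rot":[0,0,0.087],"hand":100},{"travel":[0.04,0.4025,0],"rot":[0,0,0.087],"hand":100},{"travel":[0.04,0.4025,0],"rot":[0,0,0.087],"hand":100},{"travel":[0.04,0.4025,0],"rot":[0,0,0.087],"hand":100},{"travel":[0.04,0.4025,0],"rot":[0,0,0.087],"hand":100},{"travel":[0.04,0.4025,0],"rot":[0,0,0.087],"hand":100},{"travel":[0.04,0.4025,0],"rot":[0,0,0.087],"hand":100},{"travel":[0.04,0.4025,0],"rot":[0,0,0.087],"hand":100}]' 80 | tail -1
python3 plan.py  0.441 0.404 0.018 82
cat > side.py <<'E'
from h import *
f=grab('side'); P=cloud(f)
m=((f['depth']>0)&(P[...,2]>.042)&(P[...,2]<.07)&(P[...,1]>.2)&(P[...,1]<.5)&(P[...,0]>.3)).astype('uint8')
k,lab,st,ce=cv2.connectedComponentsWithStats(m)
for i in range(1,k):
    q=P[lab==i]
    if len(q)>60: print('side',ce[i].round(),len(q),cv2.minAreaRect((q[:,:2]*1000).astype('float32')))
E
python3 side.py; python3 cart.py
```

```text
finger_force: 0.0
finger_force: 0.0
t 23.45 p [0.4386 0.4063 0.1982] yawY 82.2 j [ 0.68  0.37  1.5  -0.    1.27 -0.76] F [-0.56  0.29 -0.7 ] open 0.0853 ff 0.0
to (np.float64(0.441), np.float64(0.404), np.float64(0.018)) travel [-0.0028 -0.0016  0.1802] rot [-0.002 -0.001  0.003] rows>= 4
side [288. 291.] 295 ((351.18768310546875, 301.1648864746094), (55.72453689575195, 45.0811882019043), 16.946876525878906)
side [240. 312.] 327 ((440.5626525878906, 403.7396545410156), (42.680870056152344, 57.65370559692383), 82.15238189697266)
[155. 228.] xy [0.4409 0.4033] size [39. 56.] short axis 82.9 z 0.054
[190. 260.] xy [0.3515 0.2996] size [57. 42.] short axis 106.0 z 0.054
```

```bash
python3 -m crank '[{"travel":[-0.002,-0.002,0.05],"rot":[0,0,0],"hand":100},{"travel":[-0.002,-0.002,0.1],"rot":[0,0,0],"hand":100},{"travel":[-0.002,-0.002,0.15],"rot":[0,0,0],"hand":100},{"travel":[-0.002,-0.002,0.17],"rot":[0,0,0],"hand":100},{"travel":[-0.002,-0.002,0.18],"rot":[0,0,0],"hand":100},{"travel":[-0.002,-0.002,0.18],"rot":[0,0,0],"hand":0},{"travel":[-0.002,-0.002,0.18],"rot":[0,0,0],"hand":0},{"travel":[-0.002,-0.002,0.18],"rot":[0,0,0],"hand":0},{"travel":[-0.002,-0.002,0.18],"rot":[0,0,0],"hand":0}]' 80
python3 plan.py
python3 -m crank '[{"travel":[0,0,-0.03],"rot":[0,0,0],"hand":0},{"travel":[0,0,-0.07],"rot":[0,0,0],"hand":0},{"travel":[0,0,-0.11],"rot":[0,0,0],"hand":0},{"travel":[0,0,-0.14],"rot":[0,0,0],"hand":0},{"travel":[0,0,-0.14],"rot":[0,0,0],"hand":0},{"travel":[0,0,-0.14],"rot":[0,0,0],"hand":0}]' 
python3 -m crank '[{"travel":[0,0,0],"rot":[0,0,0],"hand":0}]' |sed -n 4p
python3 plan.py 0.49 -0.0445 0.155 89.2 
```

```text
time_s: 24.45
position: [0.4417, 0.4048, 0.0219]
orientation: [0.069, 0.998, 0.001, 0.002]
contact_force: [0.7, -0.1, 6.2]
opening: 0.0386
finger_force: 82.1
t 24.45 p [0.4417 0.4048 0.0219] yawY 82.1 j [ 0.67  0.56  1.7  -0.    0.88 -0.76] F [ 0.66 -0.06  6.19] open 0.0386 ff 82.1
time_s: 25.05
position: [0.4398, 0.4039, 0.16]
orientation: [0.069, 0.998, 0.0, 0.0]
contact_force: [-0.4, -0.6, -4.8]
opening: 0.0387
finger_force: 82.2
contact_force: [0.7, 0.0, -4.4]
t 25.15 p [0.4385 0.4028 0.1576] yawY 82.1 j [ 0.67  0.4   1.56  0.    1.19 -0.76] F [ 0.67  0.01 -4.35] open 0.0388 ff 82.2
to (np.float64(0.49), np.float64(-0.0445), np.float64(0.155)) travel [-0.1128 -0.4358  0.0036] rot [-0.003 -0.003 -0.125] rows>= 10
```

Full. To the window (bay 1 there now), then check clearance.

```bash
python3 -m crank '[{"travel":[-0.113,-0.436,0],"rot":[0,0,-0.125],"hand":0},{"travel":[-0.113,-0.436,0],"rot":[0,0,-0.125],"hand":0},{"travel":[-0.113,-0.436,0],"rot":[0,0,-0.125],"hand":0},{"travel":[-0.113,-0.436,0],"rot":[0,0,-0.125],"hand":0},{"travel":[-0.113,-0.436,0],"rot":[0,0,-0.125],"hand":0},{"travel":[-0.113,-0.436,0],"rot":[0,0,-0.125],"hand":0},{"travel":[-0.113,-0.436,0],"rot":[0,0,-0.125],"hand":0},{"travel":[-0.113,-0.436,0],"rot":[0,0,-0.125],"hand":0},{"travel":[-0.113,-0.436,0],"rot":[0,0,-0.125],"hand":0},{"travel":[-0.113,-0.436,0],"rot":[0,0,-0.125],"hand":0}]' | tail -1
python3 -m crank '[{"travel":[0,0,0],"rot":[0,0,0],"hand":0},{"travel":[0,0,0],"rot":[0,0,0],"hand":0}]' |tail -2
python3 plan.py 0.49 -0.0445 0.052 89.2; python3 - <<'E'
from h import *
f=grab('side'); P=cloud(f); print(P[180:215:3,282].round(3))
m=(abs(P[...,0]-.488)<.05)&(abs(P[...,1]+.0435)<.05)&(P[...,2]>.135)&(P[...,2]<.19)&(f['frame'][...,0]>f['frame'][...,2]*1.3); q=P[m]; print(len(q),q.min(0),q.max(0))
E
```

```text
finger_force: 83.1
opening: 0.0388
finger_force: 83.1
t 26.35 p [ 0.4902 -0.0427  0.158 ] yawY 89.2 j [-0.17  0.27  1.78  0.    1.1  -1.73] F [-0.37  0.06 -3.96] open 0.0388 ff 83.1
to (np.float64(0.49), np.float64(-0.0445), np.float64(0.052)) travel [-0.0002 -0.0019  0.106 ] rot [ 0.001 -0.004 -0.   ] rows>= 3
[[ 0.475 -0.022  0.144]
 [ 0.512 -0.14   0.042]
 [ 0.511 -0.138  0.031]
 [ 0.508 -0.128  0.028]
 [ 0.499 -0.1    0.038]
 [ 0.496 -0.093  0.032]
 [ 0.493 -0.082  0.028]
 [ 0.49  -0.073  0.024]
 [ 0.457  0.031  0.099]
 [ 0.454  0.038  0.094]
 [ 0.449  0.054  0.096]
 [ 0.444  0.069  0.098]]
238 [ 0.46072002 -0.06366407  0.13659243] [ 0.51411661 -0.01682994  0.1891077 ]
```

```bash
python3 -m crank '[{"travel":[0,-0.002,0.04],"rot":[0,0,0],"hand":0},{"travel":[0,-0.002,0.07],"rot":[0,0,0],"hand":0},{"travel":[0,-0.002,0.095],"rot":[0,0,0],"hand":0},{"travel":[0,-0.002,0.105],"rot":[0,0,0],"hand":0},{"travel":[0,-0.002,0.107],"rot":[0,0,0],"hand":0},{"travel":[0,-0.002,0.107],"rot":[0,0,0],"hand":0}]'
python3 -m crank '[{"travel":[0,0,0.001],"rot":[0,0,0],"hand":65},{"travel":[0,0,0.001],"rot":[0,0,0],"hand":65},{"travel":[0,0,0.001],"rot":[0,0,0],"hand":65},{"travel":[0,0,-0.04],"rot":[0,0,0],"hand":65},{"travel":[0,0,-0.09],"rot":[0,0,0],"hand":65},{"travel":[0,0,-0.15],"rot":[0,0,0],"hand":65},{"travel":[0,0,-0.15],"rot":[0,0,0],"hand":65}]' | tail -2
python3 plan.py 0.680 -0.0975 0.21 44.2
python3 - <<'E'
from car import *
f=grab('side'); P=cloud(f); m=(abs(P[...,0]-.488)<.06)&(abs(P[...,1]+.0435)<.05)&(P[...,2]>.07)&(P[...,2]<.087)&(f['frame'][...,0]>f['frame'][...,2]*1.3); q=P[m]; print(len(q),q.min(0),q.max(0),np.median(q[:,2]))
q=knob(f); t=q[q[:,2]>np.percentile(q[:,2],90)-.006]; print(len(q), np.percentile(q[:,2],[50,95]),t.mean(0))
E
```

```text
time_s: 27.0
position: [0.4924, -0.0445, 0.0524]
orientation: [0.006, 1.0, 0.0, 0.0]
contact_force: [0.1, -0.0, -3.9]
opening: 0.0388
finger_force: 120.6
opening: 0.0553
finger_force: 0.0
t 27.7 p [ 0.4959 -0.0464  0.2091] yawY 89.2 j [-0.18  0.21  1.7   0.    1.21 -1.73] F [-0.38 -0.19 -0.21] open 0.0553 ff 0.0
to (np.float64(0.68), np.float64(-0.0975), np.float64(0.21)) travel [-0.1848 -0.0486  0.0016] rot [0.003 0.013 0.785] rows>= 6
177 [ 0.45436573 -0.06989303  0.07049264] [ 0.50661839 -0.0202588   0.08689019] 0.08312755796485205
46 [0.15181304 0.16456021] [ 0.67745466 -0.0899695   0.1608969 ]
```

```bash
python3 - <<'E'
from h import *
f=grab('side'); P=cloud(f); m=(abs(P[...,0]-.488)<.06)&(abs(P[...,1]+.0435)<.05)&(P[...,2]>.05)&(P[...,2]<.15)&(f['frame'][...,0]>f['frame'][...,2]*1.3); print(np.histogram(P[m][:,2],bins=np.arange(.05,.15,.005)))
a=cv2.resize(f['frame'][130:250,220:340,::-1],None,fx=4,fy=4,interpolation=cv2.INTER_CUBIC); cv2.imwrite('pics/bay1.png',a)
E
```

```text
(array([ 1,  5,  7, 17, 11, 29, 95, 51,  1,  0,  0,  0,  0,  0,  0,  0,  0,
        0,  0]), array([0.05 , 0.055, 0.06 , 0.065, 0.07 , 0.075, 0.08 , 0.085, 0.09 ,
       0.095, 0.1  , 0.105, 0.11 , 0.115, 0.12 , 0.125, 0.13 , 0.135,
       0.14 , 0.145]))
```

View pics/bay1.png

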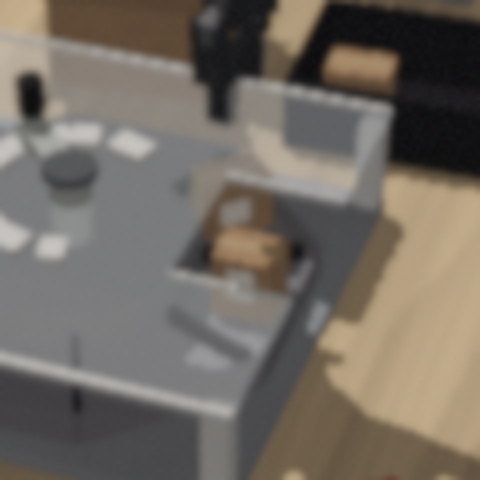

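```bash
python3 - <<'E'
from h import *
f=grab('side'); P=cloud(f)
print((P[184:206:2,268:298:3,2]*1000).round(0).astype(int)); q=P[188:196,276:292].reshape(-1,3)
A=np.c_[q[:,:2],np.ones(len(q))]; print(np.linalg.lstsq(A,q[:,2],rcond=None)[0])
t=grab('top'); T=cloud(t); m=(abs(T[...,0]-.488)<.06)&(abs(T[...,1]+.0435)<.055)&(T[...,2]>.06)&(T[...,2]<.095); print(np.histogram(T[m][:,2],bins=np.arange(.06,.096,.005)))
b=cv2.resize(t['frame'][170:250,270:370,::-1],None,fx=4,fy=4,interpolation=cv2.INTER_CUBIC); a=cv2.resize(f['frame'][170:230,250:320,::-1],None,fx=5.5,fy=5.5,interpolation=cv2.INTER_CUBIC)[:320]
cv2.imwrite('pics/bay1b.png',np.hstack([a,b]))
E
```

```text
[[ 96  92  51  45  43  42  34  30  40  12]
 [ 96  39  45  79  39  34  24  26  28  44]
 [ 95  33  37  82  84  86  85  34  30  37]
 [ 61  26  85  80  86  84  85  87  44  41]
 [ 60  42  85  85  87  84  82  84  42  41]
 [ 58  31  81  84  82  85  82  87  31  32]
 [ 49  27  77  79  81  79  80  78  26  13]
 [ 42  30  64  71  75  76  77  68  29  44]
 [ 98 100 101  61  68  73  69  66  28  37]
 [ 96  96  92  99 100  98  58  60  29  40]
 [ 94  97  96  99  98  97 100 101 100  29]]
[-0.24428245  0.7073788   0.23317822]
(array([  0,   0,   2,   7, 111,  78,   4]), array([0.06 , 0.065, 0.07 , 0.075, 0.08 , 0.085, 0.09 , 0.095]))
```

View pics/bay1b.png

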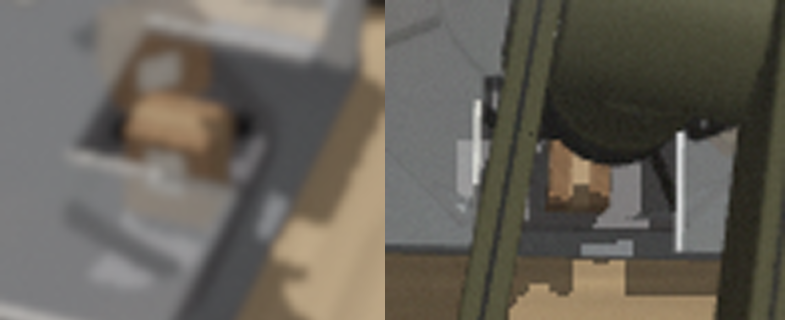

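```bash
python3 -m crank '[{"travel":[0,0,0],"rot":[0,0,0.15],"hand":60},{"travel":[-0.185,-0.0486,0],"rot":[0,0,0.785],"hand":60},{"travel":[-0.185,-0.0486,0],"rot":[0,0,0.785],"hand":60},{"travel":[-0.185,-0.0486,0],"rot":[0,0,0.785],"hand":60},{"travel":[-0.185,-0.0486,0],"rot":[0,0,0.785],"hand":60},{"travel":[-0.185,-0.0486,0],"rot":[0,0,0.785],"hand":60},{"travel":[-0.185,-0.0486,0],"rot":[0,0,0.785],"hand":60},{"travel":[-0.185,-0.0486,0],"rot":[0,0,0.785],"hand":60}]' 60 |tail -1
python3 plan.py 0.680 -0.0975 0.13 44.2
python3 - <<'E'
from h import *
for n in('top','side'):
    f=grab(n); P=cloud(f); m=(abs(P[...,0]-.488)<.055)&(abs(P[...,1]+.0435)<.055)&(P[...,2]>.07)&(P[...,2]<.092)&(f['frame'][...,0]>f['frame'][...,2]*1.2); q=P[m]
    c=np.median(q,0); A=np.c_[q[:,:2]-c[:2],np.ones(len(q))]; 
    for _ in range(4):
        s=np.linalg.lstsq(A,q[:,2],rcond=None)[0]; k=abs(A@s-q[:,2])<.004; A,q=A[k],q[k]
    print(n,len(q),'slope,z',s.round(3),cv2.minAreaRect((q[:,:2]*1000).astype('float32')),q.min(0),q.max(0))
E
```

```text
finger_force: 0.0
t 28.7 p [ 0.6741 -0.0963  0.1996] yawY 44.3 j [-0.2   0.48  1.31  0.    1.36 -0.98] F [-0.15 -0.17  0.28] open 0.0514 ff 0.0
to (np.float64(0.68), np.float64(-0.0975), np.float64(0.13)) travel [-0.0053  0.0036  0.0696] rot [-0.003 -0.005  0.002] rows>= 2
  return _methods._mean(a, axis=axis, dtype=dtype,
  ret = um.true_divide(
Traceback (most recent call last):
ValueError: zero-size array to reduction operation minimum which has no identity
```

```bash
cat > bay.py <<'E'
from h import *
for n in('side','top'):
    f=grab(n); P=cloud(f); m=(abs(P[...,0]-.488)<.055)&(abs(P[...,1]+.0435)<.055)&(P[...,2]>.073)&(P[...,2]<.091)&(f['frame'][...,0]>f['frame'][...,2]*1.2); q=P[m]
    if len(q)<40: print(n,len(q)); continue
    c=np.median(q,0); k=abs(q[:,2]-c[2])<.005; q=q[k]
    print(n,len(q),'z',np.median(q[:,2]).round(4),'slope',np.linalg.lstsq(np.c_[q[:,:2]-c[:2],np.ones(len(q))],q[:,2],rcond=None)[0].round(3),cv2.minAreaRect((q[:,:2]*1000).astype('float32')))
    for lo in np.arange(.45,.525,.01):
        j=(q[:,0]>lo)&(q[:,0]<lo+.01)
        if j.sum()>5: print('  x',lo.round(3),np.median(q[j,2]).round(4),q[j,1].min().round(3),q[j,1].max().round(3))
E
python3 bay.py
```

```text
side 158 z 0.0838 slope [ 0.011 -0.023  0.083] ((491.9165954589844, -44.83135986328125), (51.36063766479492, 76.3996353149414), 79.02623748779297)
  x 0.45 0.0824 -0.06 -0.025
  x 0.46 0.0836 -0.065 -0.023
  x 0.47 0.0843 -0.064 -0.02
  x 0.48 0.0843 -0.065 -0.025
  x 0.49 0.0844 -0.064 -0.019
  x 0.5 0.083 -0.063 -0.024
top 0
```

```bash
python3 -m crank '[{"travel":[-0.004,0.002,0],"rot":[0,0,0],"hand":60},{"travel":[-0.004,0.002,0],"rot":[0,0,0],"hand":60},{"travel":[-0.004,0.002,0.04],"rot":[0,0,0],"hand":60},{"travel":[-0.004,0.002,0.069],"rot":[0,0,0],"hand":60},{"travel":[-0.004,0.002,0.069],"rot":[0,0,0],"hand":60},{"travel":[-0.004,0.002,0.069],"rot":[0,0,0],"hand":0},{"travel":[-0.004,0.002,0.069],"rot":[0,0,0],"hand":0},{"travel":[-0.004,0.002,0.069],"rot":[0,0,0],"hand":0},{"travel":[-0.004,0.002,0.069],"rot":[0,0,0],"hand":0}]' 60
python3 plan.py
python3 -m crank '[{"travel":[0,0,-0.005],"rot":[0,0,0],"hand":0},{"travel":[0,0,-0.01],"rot":[0,0,0],"hand":0},{"travel":[0,0,-0.014],"rot":[0,0,0],"hand":0},{"travel":[0,0,-0.014],"rot":[0,0,0],"hand":0}]'
python3 arc.py 45 9
```

```text
time_s: 29.75
position: [0.6813, -0.0987, 0.1358]
orientation: [0.389, 0.921, 0.0, 0.002]
contact_force: [-1.7, -0.9, 5.2]
opening: 0.0224
finger_force: 59.2
t 29.75 p [ 0.6813 -0.0987  0.1358] yawY 44.2 j [-0.2   0.53  1.38 -0.    1.23 -0.98] F [-1.68 -0.9   5.18] open 0.0224 ff 59.2
time_s: 30.15
position: [0.6811, -0.0986, 0.1477]
orientation: [0.389, 0.921, -0.0, 0.001]
contact_force: [3.2, -3.9, -8.1]
opening: 0.0224
finger_force: 59.1
r 0.0751 t_deg 45.779999999999994
[0.0004 0.0065] rotz -0.087
[0.0013 0.013 ] rotz -0.175
[0.0028 0.0194] rotz -0.262
[0.0049 0.0256] rotz -0.349
[0.0075 0.0316] rotz -0.436
[0.0106 0.0374] rotz -0.524
[0.0141 0.0429] rotz -0.611
[0.0182 0.048 ] rotz -0.698
[0.0227 0.0528] rotz -0.785
```

```bash
python3 -m crank '[{"travel":[0.0004,0.0065,0],"rot":[0,0,-0.087],"hand":0},{"travel":[0.0013,0.013,0],"rot":[0,0,-0.175],"hand":0},{"travel":[0.0028,0.0194,0],"rot":[0,0,-0.262],"hand":0},{"travel":[0.005,0.0256,0],"rot":[0,0,-0.349],"hand":0},{"travel":[0.005,0.0256,0],"rot":[0,0,-0.349],"hand":0}]'
python3 arc.py 25 5; python3 plan.py
```

```text
time_s: 30.65
position: [0.6968, -0.0757, 0.147]
orientation: [0.221, 0.975, 0.001, 0.001]
contact_force: [5.3, -3.0, -8.4]
opening: 0.0218
finger_force: 59.5
r 0.0751 t_deg 67.11
[0.0005 0.0065] rotz -0.087
[0.0016 0.013 ] rotz -0.175
[0.0032 0.0194] rotz -0.262
[0.0054 0.0255] rotz -0.349
[0.0081 0.0315] rotz -0.436
t 30.65 p [ 0.6968 -0.0757  0.147 ] yawY 64.4 j [-0.17  0.54  1.33  0.    1.27 -1.29] F [ 5.27 -3.03 -8.43] open 0.0218 ff 59.5
```

```bash
python3 -m crank '[{"travel":[0.0005,0.0065,0],"rot":[0,0,-0.087],"hand":0},{"travel":[0.0016,0.013,0],"rot":[0,0,-0.175],"hand":0},{"travel":[0.0032,0.0194,0],"rot":[0,0,-0.262],"hand":0},{"travel":[0.0054,0.0255,0],"rot":[0,0,-0.349],"hand":0},{"travel":[0.0076,0.0302,0],"rot":[0,0,-0.425],"hand":0},{"travel":[0.0076,0.0302,0],"rot":[0,0,-0.425],"hand":0},{"travel":[0.0076,0.0302,0],"rot":[0,0,-0.425],"hand":0},{"travel":[0.0076,0.0302,0],"rot":[0,0,-0.425],"hand":0}]'
python3 arc.py 0 1; python3 plan.py
```

```text
time_s: 31.45
position: [0.7035, -0.0449, 0.1473]
orientation: [0.012, 1.0, 0.001, 0.002]
contact_force: [7.6, 1.1, -7.7]
opening: 0.0225
finger_force: 59.7
r 0.0755 t_deg 91.28
[0. 0.] rotz -0.0
t 31.45 p [ 0.7035 -0.0449  0.1473] yawY 88.6 j [-0.12  0.55  1.32  0.    1.27 -1.67] F [ 7.59  1.14 -7.68] open 0.0225 ff 59.7
```

```bash
python3 -m crank '[{"travel":[0,-0.001,0.005],"rot":[0,0,0],"hand":0},{"travel":[0,-0.001,0.009],"rot":[0,0,0],"hand":0},{"travel":[0,-0.001,0.012],"rot":[0,0,0],"hand":0},{"travel":[0,-0.001,0.012],"rot":[0,0,0],"hand":0}]'; python3 -m crank '[{"travel":[0,0,0.001],"rot":[0,0,0],"hand":60},{"travel":[0,0,0.001],"rot":[0,0,0],"hand":60},{"travel":[0,0,0.001],"rot":[0,0,0],"hand":60},{"travel":[0,0,-0.05],"rot":[0,0,0],"hand":60},{"travel":[0,0,-0.09],"rot":[0,0,0],"hand":100},{"travel":[0,0,-0.09],"rot":[0,0,0],"hand":100}]' | sed -n '2,4p'
python3 plan.py 0.3515 0.300 0.22 106.3 ; python3 cart.py; python3 side.py; python3 - <<'E'
from car import *
for n in('top','side'):
    f=grab(n); q=knob(f); print(n,len(q)); 
    if len(q)>5: t=q[q[:,2]>np.percentile(q[:,2],90)-.006]; print(np.percentile(q[:,2],[50,95]),t.mean(0))
E
```

```text
time_s: 31.85
position: [0.7035, -0.0453, 0.136]
orientation: [0.012, 1.0, 0.001, 0.002]
contact_force: [7.5, 3.2, -5.2]
opening: 0.0221
finger_force: 60.5
position: [0.705, -0.0477, 0.2336]
orientation: [0.012, 1.0, -0.001, 0.007]
contact_force: [0.8, -0.3, 0.8]
t 32.45 p [ 0.705  -0.0477  0.2336] yawY 88.6 j [-0.13  0.48  1.21  0.    1.43 -1.67] F [ 0.83 -0.25  0.8 ] open 0.0779 ff 0.0
to (np.float64(0.3515), np.float64(0.3), np.float64(0.22)) travel [0.3622 0.3388 0.0085] rot [-0.003  0.013 -0.309] rows>= 10
[189. 259.] xy [0.3516 0.2994] size [56. 42.] short axis 107.5 z 0.053
side [288. 291.] 300 ((351.91204833984375, 298.8665466308594), (55.87928009033203, 46.723236083984375), 17.616714477539062)
top 27
[0.16247839 0.16644109] [ 0.70353377 -0.04232242  0.1633315 ]
side 55
[0.15130141 0.16311047] [ 0.69926376 -0.03923775  0.16092443]
```

```bash
python3 -m crank '[{"travel":[0.362,0.339,0.008],"rot":[0,0,-0.309],"hand":100},{"travel":[0.362,0.339,0.008],"rot":[0,0,-0.309],"hand":100},{"travel":[0.362,0.339,0.008],"rot":[0,0,-0.309],"hand":100},{"travel":[0.362,0.339,0.008],"rot":[0,0,-0.309],"hand":100},{"travel":[0.362,0.339,0.008],"rot":[0,0,-0.309],"hand":100},{"travel":[0.362,0.339,0.008],"rot":[0,0,-0.309],"hand":100},{"travel":[0.362,0.339,0.008],"rot":[0,0,-0.309],"hand":100},{"travel":[0.362,0.339,0.008],"rot":[0,0,-0.309],"hand":100},{"travel":[0.362,0.339,0.008],"rot":[0,0,-0.309],"hand":100},{"travel":[0.362,0.339,0.008],"rot":[0,0,-0.309],"hand":100}]' 80 |tail -1
python3 -m crank '[{"travel":[0,0,0],"rot":[0,0,0],"hand":100},{"travel":[0,0,0],"rot":[0,0,0],"hand":100}]' |tail -1
python3 plan.py 0.3517 0.2997 0.2 106.8 0.3517 0.2997 0.018 106.8; python3 side.py
```

```text
finger_force: 0.0
finger_force: 0.0
t 33.85 p [0.3462 0.3006 0.2163] yawY 106.5 j [ 0.62  0.16  1.76 -0.    1.23 -1.23] F [ 0.34 -0.02 -0.71] open 0.0855 ff 0.0
to (np.float64(0.3517), np.float64(0.2997), np.float64(0.2)) travel [-0.0051 -0.0024  0.0163] rot [-0.001 -0.003 -0.006] rows>= 1
to (np.float64(0.3517), np.float64(0.2997), np.float64(0.018)) travel [0.    0.    0.182] rot [0. 0. 0.] rows>= 4
side [288. 291.] 305 ((351.5023193359375, 300.3144226074219), (55.782997131347656, 45.52854537963867), 17.26485252380371)
```

```bash
python3 -m crank '[{"travel":[-0.004,-0.002,0.05],"rot":[0,0,0],"hand":100},{"travel":[-0.004,-0.002,0.1],"rot":[0,0,0],"hand":100},{"travel":[-0.004,-0.002,0.15],"rot":[0,0,0],"hand":100},{"travel":[-0.004,-0.002,0.185],"rot":[0,0,0],"hand":100},{"travel":[-0.004,-0.002,0.198],"rot":[0,0,0],"hand":100},{"travel":[-0.004,-0.002,0.198],"rot":[0,0,0],"hand":0},{"travel":[-0.004,-0.002,0.198],"rot":[0,0,0],"hand":0},{"travel":[-0.004,-0.002,0.198],"rot":[0,0,0],"hand":0},{"travel":[-0.004,-0.002,0.198],"rot":[0,0,0],"hand":0}]' 80
python3 plan.py
python3 -m crank '[{"travel":[0,0,-0.03],"rot":[0,0,0],"hand":0},{"travel":[0,0,-0.07],"rot":[0,0,0],"hand":0},{"travel":[0,0,-0.11],"rot":[0,0,0],"hand":0},{"travel":[0,0,-0.14],"rot":[0,0,0],"hand":0},{"travel":[0,0,-0.14],"rot":[0,0,0],"hand":0},{"travel":[0,0,-0.14],"rot":[0,0,0],"hand":0}]' 
python3 -m crank '[{"travel":[0,0,0],"rot":[0,0,0],"hand":0}]' |sed -n 4p
python3 plan.py 0.49 -0.0445 0.158 89.2 
```

```text
time_s: 34.8
position: [0.3537, 0.3004, 0.0209]
orientation: [-0.141, 0.99, 0.001, 0.002]
contact_force: [0.3, -0.2, -1.3]
opening: 0.0385
finger_force: 80.3
t 34.8 p [0.3537 0.3004 0.0209] yawY 106.2 j [ 0.61  0.43  2.   -0.    0.71 -1.24] F [ 0.28 -0.23 -1.3 ] open 0.0385 ff 80.3
time_s: 35.4
position: [0.3525, 0.3001, 0.1607]
orientation: [-0.142, 0.99, 0.001, 0.001]
contact_force: [0.4, 0.5, -1.7]
opening: 0.0389
finger_force: 80.8
contact_force: [0.2, -0.3, -2.2]
t 35.5 p [0.3512 0.2992 0.1587] yawY 106.3 j [ 0.61  0.22  1.84  0.    1.08 -1.24] F [ 0.23 -0.27 -2.18] open 0.0387 ff 80.8
to (np.float64(0.49), np.float64(-0.0445), np.float64(0.158)) travel [-0.0369 -0.3688  0.0009] rot [-0.001 -0.002  0.298] rows>= 8
```

```bash
python3 plan.py 0.47 -0.03 0.165 98 0.392 -0.374 0.165 92 0.392 -0.374 0.029 92
```

```text
t 35.5 p [0.3512 0.2992 0.1587] yawY 106.3 j [ 0.61  0.22  1.84  0.    1.08 -1.24] F [ 0.23 -0.27 -2.18] open 0.0387 ff 80.8
to (np.float64(0.47), np.float64(-0.03), np.float64(0.165)) travel [-0.0217 -0.3493 -0.0061] rot [-0.001 -0.002  0.145] rows>= 8
to (np.float64(0.392), np.float64(-0.374), np.float64(0.165)) travel [ 0.1251 -0.3298  0.    ] rot [0.    0.    0.105] rows>= 8
to (np.float64(0.392), np.float64(-0.374), np.float64(0.029)) travel [0.    0.    0.136] rot [0. 0. 0.] rows>= 3
```

```bash
python3 -m crank '[{"travel":[-0.022,-0.349,-0.01],"rot":[0,0,0.145],"hand":0},{"travel":[-0.022,-0.349,-0.01],"rot":[0,0,0.145],"hand":0},{"travel":[-0.022,-0.349,-0.01],"rot":[0,0,0.145],"hand":0},{"travel":[-0.022,-0.349,-0.01],"rot":[0,0,0.145],"hand":0},{"travel":[-0.022,-0.349,-0.01],"rot":[0,0,0.145],"hand":0},{"travel":[-0.022,-0.349,-0.01],"rot":[0,0,0.145],"hand":0},{"travel":[-0.022,-0.349,-0.01],"rot":[0,0,0.145],"hand":0},{"travel":[-0.022,-0.349,-0.01],"rot":[0,0,0.145],"hand":0},{"travel":[-0.022,-0.349,-0.01],"rot":[0,0,0.145],"hand":0}]' | sed -n '4,5p'
python3 -m crank '[{"travel":[0.125,-0.33,0],"rot":[0,0,0.105],"hand":0},{"travel":[0.125,-0.33,0],"rot":[0,0,0.105],"hand":0},{"travel":[0.125,-0.33,0],"rot":[0,0,0.105],"hand":0},{"travel":[0.125,-0.33,0],"rot":[0,0,0.105],"hand":0},{"travel":[0.125,-0.33,0],"rot":[0,0,0.105],"hand":0},{"travel":[0.125,-0.33,0],"rot":[0,0,0.105],"hand":0},{"travel":[0.125,-0.33,0],"rot":[0,0,0.105],"hand":0},{"travel":[0.125,-0.33,0],"rot":[0,0,0.105],"hand":0},{"travel":[0.125,-0.33,0],"rot":[0,0,0.105],"hand":0},{"travel":[0.125,-0.33,0],"rot":[0,0,0.105],"hand":0}]'|sed -n '4,5p'
python3 plan.py 0.392 -0.374 0.029 92
python3 - <<'E'
from h import *
f=grab('side'); P=cloud(f); m=(P[...,0]>.34)&(P[...,0]<.54)&(P[...,1]<-.29)&(P[...,1]>-.45)&(P[...,2]>.045)&(P[...,2]<.068)&(f['frame'][...,0]>110); q=P[m]; print(len(q),q.min(0),q.max(0),np.median(q,0))
E
```

```text
contact_force: [0.3, 1.3, -1.9]
opening: 0.0389
contact_force: [0.1, 0.4, -2.6]
opening: 0.0387
t 37.4 p [ 0.393  -0.3702  0.1684] yawY 92.1 j [-0.83  0.32  1.67  0.    1.16 -2.44] F [ 0.11  0.44 -2.59] open 0.0387 ff 81.6
to (np.float64(0.392), np.float64(-0.374), np.float64(0.029)) travel [ 0.0009 -0.0042  0.1394] rot [ 0.003 -0.002  0.001] rows>= 3
108 [ 0.455816   -0.41780434  0.04976496] [ 0.53866296 -0.34511459  0.0667299 ] [ 0.48305074 -0.36549391  0.05589016]
```

```bash
python3 -m crank '[{"travel":[0.001,-0.003,0.05],"rot":[0,0,0],"hand":0},{"travel":[0.001,-0.003,0.1],"rot":[0,0,0],"hand":0},{"travel":[0.001,-0.003,0.128],"rot":[0,0,0],"hand":0},{"travel":[0.001,-0.003,0.14],"rot":[0,0,0],"hand":0},{"travel":[0.001,-0.003,0.14],"rot":[0,0,0],"hand":0},{"travel":[0.001,-0.003,0.14],"rot":[0,0,0],"hand":65},{"travel":[0.001,-0.003,0.14],"rot":[0,0,0],"hand":65},{"travel":[0.001,-0.003,0.14],"rot":[0,0,0],"hand":65}]'
python3 -m crank '[{"travel":[0,0,-0.05],"rot":[0,0,0],"hand":65},{"travel":[0,0,-0.1],"rot":[0,0,0],"hand":65},{"travel":[0,0,-0.15],"rot":[0,0,0],"hand":100},{"travel":[0,0,-0.2],"rot":[0,0,0],"hand":100},{"travel":[0.05,-0.15,-0.2],"rot":[0,0,0],"hand":100},{"travel":[0.05,-0.15,-0.2],"rot":[0,0,0],"hand":100},{"travel":[0.05,-0.15,-0.2],"rot":[0,0,0],"hand":100},{"travel":[0.05,-0.15,-0.2],"rot":[0,0,0],"hand":100},{"travel":[0.05,-0.15,-0.2],"rot":[0,0,0],"hand":100}]' | sed -n '2,4p'
python3 - <<'E'
from h import *
a=grab('top')['frame'][60:340,130:490,::-1]; b=grab('side')['frame'][70:350,150:440,::-1]
im=np.hstack([cv2.resize(a,None,fx=1.2,fy=1.2,interpolation=cv2.INTER_CUBIC),cv2.resize(b,None,fx=1.2,fy=1.2,interpolation=cv2.INTER_CUBIC)]); print(im.shape); cv2.imwrite('pics/fin.png',im)
E
```

```text
time_s: 38.25
position: [0.3935, -0.3772, 0.0313]
orientation: [-0.017, 1.0, -0.001, 0.001]
contact_force: [-0.5, 0.2, 0.0]
opening: 0.0557
finger_force: 0.0
position: [0.3465, -0.5294, 0.23]
orientation: [-0.016, 1.0, -0.0, 0.0]
contact_force: [0.0, 0.1, 0.1]
(336, 780, 3)
```

View pics/fin.png

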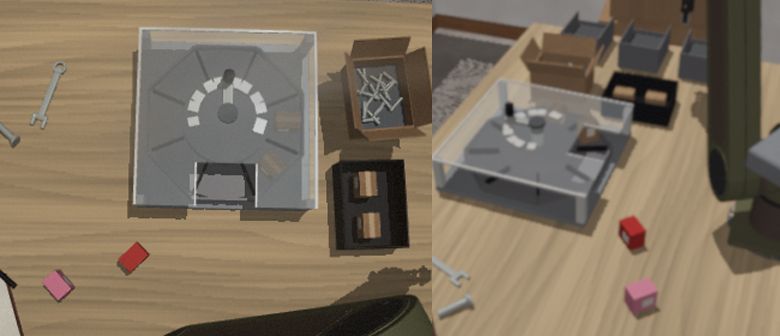

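```bash
python3 - <<'E'
from car import *
for n in('top','side'):
    q=knob(grab(n)); t=q[q[:,2]>np.percentile(q[:,2],90)-.006]; print(n,np.percentile(q[:,2],[50,95]),t.mean(0))
s=ctrl.observe(); print(s['time_s'],s['contact_force'])
print(ctrl.job_done())
E
```

```text
top [0.16281398 0.16426637] [ 0.70878272 -0.03976123  0.16312322]
side [0.15068215 0.16533932] [ 0.69834161 -0.03833182  0.16215604]
39.35 [ 0.29390249  0.10934884 -0.42666362]
the job is handed in; nothing more can be done
None
```

The job is handed in at 39 s. There were four cartons: the two full ones are in neighbouring bays 0 and 1 under the cover, and the two light ones are in the black tote. The pin is home in the third hole with the bay at the window empty. The stock box, spanner and bolt were never approached, and the judge's verdict was not shown.

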